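# Tilt the sharpening plate out of its half-covered box and spring it into its holder

## Task

Set up for sharpening the chisel: take the flat sharpening plate out of its narrow wooden box by tilting its uncovered end up over the front wall and drawing the other end out from under the fixed cover, then clamp it flat in the holder, steel face up, between the spring jaw and the near cleat (the holder leaves room for fingers only beside the plate's middle, so change grip on the way). Do not drop the plate; leave the box standing upright where it is, and the chisel, pencil, try square and pine offcut where they lie.

Things in the scene. Friction and masses are not known exactly. Their poses are not given: they have to be found in the camera images.
- sharpening_plate: flat diamond sharpening plate, 150 (x) x 52 (y) x 8 (z) mm, 0.22 to 0.42 kg, loose: bright steel face on a black base, both ends alike. Origin: centre of its underside; x along its length (at the start towards the end under the cover), z out of the steel face. It starts level in the box, underside 18 mm above the bench
- plate_open_end (a point): middle of the plate's end face (4 mm above its underside) at the uncovered end, at x = -75 mm of the plate
- plate_covered_end (a point): middle of the plate's end face (4 mm above its underside) at the end that starts under the cover, at x = +75 mm of the plate
- plate_box: narrow light-wood box, loose, 0.8 kg, 183 (x) x 76 (y) x 60 (z) mm. Origin: centre of its underside; x along it, from the open end (near the robot) to the covered end. Walls 9 mm, floor 8 mm thick; inside 165 (x = -82.5 to 82.5) x 58 mm, 60 mm high front and back. The plate rests on two cork runners 10 mm high, 40 mm wide, at x = -30 and +74.5 mm, so 10 mm are free under its long edges
- box_notch (a point): on the box's floor (z = 8 mm) at x = -49.5 mm of the box: middle of the two finger notches near the open end. Both side walls are cut away down to the 8 mm floor from x = -72.5 to -26.5 mm; elsewhere they are 60 mm high
- box_cover_edge (a point): middle of the lower front edge of the box's fixed brown cover (x = 27.5, z = 52 mm of the box); the cover, 8 mm thick, runs to the back wall. Level, the plate meets it while 16 mm too low for the front wall. Pivoting on its end at the back wall, it clears the front wall from about 17 deg of tilt and its top meets the cover's edge at about 25 deg
- holder: plate holder screwed to the bench: brown base 235 (x = -100 to 135) x 96 (y) x 14 (z) mm; light raised bed 44 mm wide, x = -75 to 60 mm, top at z = 24 mm, so 10 mm are free under the plate's long edges. Origin on the bench under the middle of a clamped plate; x along it, away from the robot, to the spring jaw. Plate home: its origin at x = 0, y = 0, z = 24 mm of the holder
- near_cleat (a point): middle of the foot of the fixed near cleat's face (x = -75, y = 0, z = 24 mm of the holder). The dark cleat, 44 mm wide, runs back to x = -90 mm and stands 5 mm above the bed. Four dark corner guides, 7 mm above the bed, flank the plate: x = -75 to -38 and x = 30 to 58 mm, inner faces at y = -29 and +29 mm. Only between them, x = -38 to 30 mm, is there room for fingers at its sides
- spring_jaw (a joint): travel of the holder's dark steel spring jaw along the holder's +x, away from the near cleat: 0 at rest (jaw face 144 mm from the near cleat's face), 0.006 with the 150 mm plate clamped, 0.014 at its end. The spring pushes it back with 4 N at 0, 7 N at 0.006, 11 N at 0.014
- jaw_face (a point): middle of the spring jaw's face, 3 mm above the bed (x = 69 mm of the holder at rest, z = 27 mm); the jaw is 70 mm wide (y) and its top is 6 mm above the bed
- bench_chisel: bench chisel with wooden handle, 26 x 244 x 26 mm, lying on the bench along its y; origin: centre of its underside; leave alone
- green_pencil: green pencil 7 x 121 x 8 mm lying along its y; origin: centre of its underside; leave alone
- square: try square with dark wooden stock, 110 x 162 x 14 mm, lying flat; origin: centre of its underside; leave alone
- pine_offcut: pine offcut 50 x 60 x 22 mm; origin: centre of its underside; leave alone

How it is judged:
On the way:
1. the plate's open end is tilted up over the front wall while its other end is still in the box under the cover (z of plate_open_end in the frame of plate_box above 0.062 m and x of plate_covered_end in the frame of plate_box above 0.0275 m and z of plate_covered_end in the frame of plate_box below 0.052 m), for 0.05 s.
At the end, for the whole second after the job is handed in: Plate at rest, flat on the holder's bed (3 mm in height, 0.05 rad), steel face up, clamped between near cleat and spring jaw within 3 mm lengthwise, 4 mm sideways, 0.06 rad in line, jaw travel 3 to 9 mm; box upright within 30 mm of its start (x of sharpening_plate in the frame of holder between -0.003 and 0.003 m and y of sharpening_plate in the frame of holder between -0.004 and 0.004 m and z of sharpening_plate in the frame of holder between 0.021 and 0.027 m and angle between the x axis of sharpening_plate and the x axis of holder, either way round below 0.06 rad and angle between each of sharpening_plate, plate_box's own z axis and vertical below 0.05 rad and value of joint spring_jaw between 0.003 and 0.009 m and linear speed of sharpening_plate below 0.01 m/s and distance of plate_box from where it was at the start of the episode below 0.03 m); the robot touches nothing.
It fails at once if the box is tipped or lifted (angle between plate_box's own z axis and vertical above 0.12 rad or height (world z) of plate_box above 0.02 m).
It fails at once if the plate is dropped (moves faster than 0.5 m/s without being held) (contact force between the fingers and sharpening_plate below 0.01 N and linear speed of sharpening_plate above 0.5 m/s).
It fails at once if another thing on the bench (chisel, pencil, try square, pine offcut) is displaced by more than 30 mm (distance of any of bench_chisel, green_pencil, square, pine_offcut from where it was at the start of the episode above 0.03 m).
It also fails if it takes over 53 s, if anything falls off the work surface, if the arm or the gripper's body presses on something with over 40 N, if the wrist force passes 120 N, or if a joint passes its speed limit or range.

## Robot

A 6-joint arm with a two-finger parallel gripper is mounted at the origin on the work surface; the furniture and walls round the work are solid. World frame = base frame: x ahead of the robot, y to its left, z up, the work surface at z = 0. Lengths are in m, angles in rad, forces in N, time in s.
With the tool pointing down it reaches from about 0.35 to 0.775 m from the base axis. Payload 7.3 kg.
Tool frame: the origin (TCP) lies on the centre line of the jaws, within the pads' length; the fingertips stand robot.nose_length ahead of it and the grasp point (between the pads) is the TCP (robot.nose_length is the distance from the TCP to the fingertips, in m); z points along the fingers, y is the direction in which the jaws open and shut (so a half turn about z gives the same grasp; the last joint's range is limited). The gripper opens to 92 mm and grips with 3 to 60 N. Pads are 19 mm wide; open, the fingers measure 130 mm over their backs; the gripper's body (75 mm by 190 mm) begins 47 mm behind the grasp point.
Start: joints at [1.085, 0.342, 1.524, -0, 1.275, -0.146], TCP at [0.175, 0.495, 0.246] pointing down, gripper open.
Joint ranges: [-2.53, 2.53], [-0.77, 2.02], [0.04, 2.7], [-1, 4.14], [0.28, 2.66], [-3.11, 3.11]. Speed limits (rad/s): [2.57, 2.57, 3.14, 3.14, 3.14, 3.14].

## Interface

Orientations are given as [roll, pitch, yaw] about the fixed x, y, z axes, in that order (R = Rz(yaw) Ry(pitch) Rx(roll)).
In Python, from cell import robot, read_camera gives the robot as it stands.
- The arm moves only by the shell command python3 -m crank 'ROWS' [FORCE]. ROWS is JSON, a list of rows, each a list of 7 numbers: the shift along the tool's x, y, z in cm, then the turn, a rotation vector about the tool's x, y, z in degrees, then the opening, from 0 (shut) to 1 (fully open). In form: [[tx, ty, tz, wx, wy, wz, jaw], ...]. A call has 1 to 5 rows; each row is the pose to reach, as a shift and turn from the pose commanded when the call began, along the tool's axes at that moment; what a row does not reach only later rows make up. A row lasts 1/8 s, in which the tool goes at most 62.5 mm and 10.7 degrees, less where a joint would pass 70% of its speed; a pose out of reach is approached as far as the arm can. A call with a gripper value outside its range is refused whole. The fingers move at their own pace and stop on an object; FORCE is the grip in N (left out, the last holds). Time passes only in rows, so rows that repeat a pose let the fingers close. It gives the time, the measured TCP pose, the force and the opening at its end, in the units of the state.
- robot.observe(): the state, without advancing time (a new reading comes with each control period).
- read_camera(name): name is "scene" or "top" or "wrist"; returns a dict with "frame" (384x512x3 uint8, red, green, blue), "intrinsics" (3x3 intrinsics, pixels), "distortion" ([k1, k2, p1, p2, k3] as OpenCV has them; the pictures are not rectified), "R" (3x3) and "t" (3): a world point X has camera coordinates R X + t. Camera axes: x right, y down, z forward; pixel columns grow to the right and rows downward; lengths in m; the calibration is good to about 2 mm. A picture is of the moment at which its call begins. There is no depth.
- robot.hand_in(): hands the job in, once; it reports no verdict.
The state is a dict: "time": time; "qpos": joint angles; "qvel": joint speeds; "joint_efforts": joint torques, N m; "tool_pos": TCP position; "tool_rot": TCP orientation; "contact_force": force on the tool from outside, world axes, zero at the start; "torque": the same for the moment, N m; "opening": finger opening in m.
Only numpy, scipy, OpenCV 4.12 (cv2) and the standard library are available. Lean on these libraries where they do the work, as an engineer would, in place of code of your own. Each camera call takes 0.05 s, during which the arm holds its last target.

## Working session

There is one attempt and no reset: what is moved stays moved. The work goes in short steps, Python scripts to look and compute and a shell command to move; the robot and the scene stay as the last step left them, time stands still between calls to the robot, and variables do not carry over. Pictures are saved under pics/ and viewed, and the job is handed in when it is done.

```bash
ls; mkdir -p pics
python3 - <<'E'
from cell import robot, read_camera
import cv2
print(robot.observe()); print(robot.nose_length)
for n in ["scene","top","wrist"]:
    c=read_camera(n); cv2.imwrite(f"pics/{n}0.png",c["frame"][:,:,::-1]); print(n,c["intrinsics"],c["distortion"],c["R"],c["t"])
E
```

```text
pics
{'time': 0.0, 'qpos': array([ 1.08500852e+00,  3.42728334e-01,  1.52499636e+00,  7.12951156e-06,
        1.27540211e+00, -1.45987225e-01]), 'qvel': array([-8.31671433e-04,  3.84247682e-05, -1.59283148e-03, -1.01292276e-04,
       -3.04963590e-04,  6.64566763e-04]), 'joint_efforts': array([ 5.08998983e-04, -4.31231582e+01, -2.44217920e+01,  7.17360084e-02,
        5.59050974e-02, -1.51957056e-04]), 'tool_pos': array([0.17477823, 0.49466089, 0.24504924]), 'tool_rot': array([-3.14007581e+00, -2.29916944e-04,  2.80178982e+00]), 'contact_force': array([0.10306027, 0.62982788, 0.17222848]), 'torque': array([0.0125286 , 0.02913027, 0.0395343 ]), 'opening': 0.0917469072431613}
0.019
scene [[359.81879601   0.         253.62636127]
 [  0.         359.81879601 191.04598587]
 [  0.           0.           1.        ]] [0.01516289 0.         0.         0.         0.        ] [[-0.99683736  0.07584416 -0.02372643]
 [ 0.05693777  0.47335899 -0.87902751]
 [-0.05543799 -0.87759839 -0.47618032]] [0.50598402 0.03017324 0.92812717]
top [[394.96441148   0.         248.48890632]
 [  0.         394.96441148 191.05407999]
 [  0.           0.           1.        ]] [-0.04353119  0.          0.          0.          0.        ] [[-0.00285068 -0.99958253 -0.02875127]
 [-0.99641389  0.00527067 -0.08444871]
 [ 0.08456499  0.02840743 -0.99601294]] [0.06065742 0.52869381 1.14066337]
wrist [[306.28542962   0.         250.50749063]
 [  0.         306.28542962 191.88569638]
 [  0.           0.           1.        ]] [-0.03246662  0.          0.          0.          0.        ] [[ 0.33276493  0.9430046  -0.00313533]
 [ 0.91405323 -0.32172749  0.24697795]
 [ 0.23189262 -0.08505146 -0.96901603]] [-0.52512704 -0.03159679  0.39089844]
```

View pics/scene0.png

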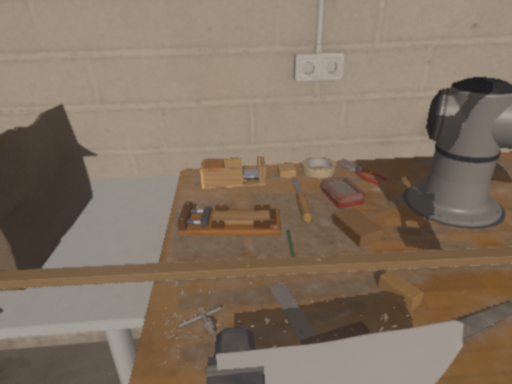

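View pics/top0.png

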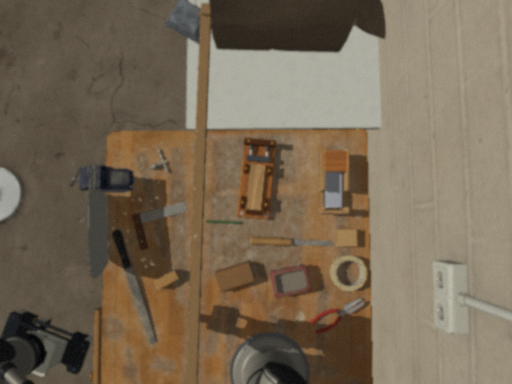

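View pics/wrist0.png

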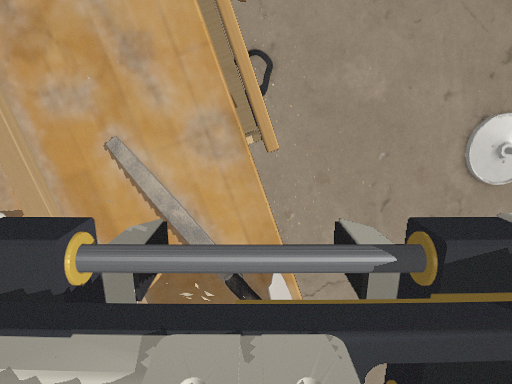

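```bash
cat > h.py <<'E'
import numpy as np, cv2
from cell import robot, read_camera
from scipy.spatial.transform import Rotation as Rot
def ray(c,uv):
    p=cv2.undistortPoints(np.array([[uv]],float),c["intrinsics"],np.array(c["distortion"]))[0,0]
    R=np.array(c["R"]);t=np.array(c["t"])
    return -R.T@t, R.T@np.array([p[0],p[1],1.])
def at_z(c,uv,z):
    o,d=ray(c,uv); return o+d*(z-o[2])/d[2]
def proj(c,X):
    X=np.atleast_2d(np.array(X,float))
    return cv2.projectPoints(X,cv2.Rodrigues(np.array(c["R"]))[0],np.array(c["t"]),c["intrinsics"],np.array(c["distortion"]))[0][:,0]
def crop(c,u0,v0,w,h,s,name):
    im=c["frame"][v0:v0+h,u0:u0+w,::-1]
    cv2.imwrite("pics/"+name,cv2.resize(im,None,fx=s,fy=s,interpolation=cv2.INTER_CUBIC))
def tool():
    s=robot.observe(); return np.array(s["tool_pos"]),Rot.from_euler("xyz",s["tool_rot"]).as_matrix()
E
python3 - <<'E'
from h import *
t=read_camera("top");s=read_camera("scene")
crop(t,220,120,160,120,5,"top1.png"); crop(s,160,140,160,120,5,"scene1.png")
def plane(c,a,b):
    o,d=ray(c,a);_,e=ray(c,b);n=np.cross(d,e);return n/np.linalg.norm(n),o
for ta,tb,sa,sb in [((201,10),(189,370),(0,273),(512,250)),((209,10),(197,370),(0,290),(512,262))]:
    n1,o1=plane(t,ta,tb);n2,o2=plane(s,sa,sb)
    for x in (0.,.4,.8):
        A=np.array([n1,n2,[1,0,0]]);print(np.linalg.solve(A,[n1@o1,n2@o2,x]).round(3))
print(-t["R"].T@t["t"],-s["R"].T@s["t"])
E
```

```text
[0.    0.231 0.028]
[0.4   0.22  0.031]
[0.8   0.21  0.034]
[ 0.     0.214 -0.017]
[ 0.4    0.204 -0.018]
[ 0.8    0.194 -0.02 ]
[0.43051058 0.02544222 1.18250697] [0.55411927 0.7618642  0.48048419]
```

View pics/top1.png

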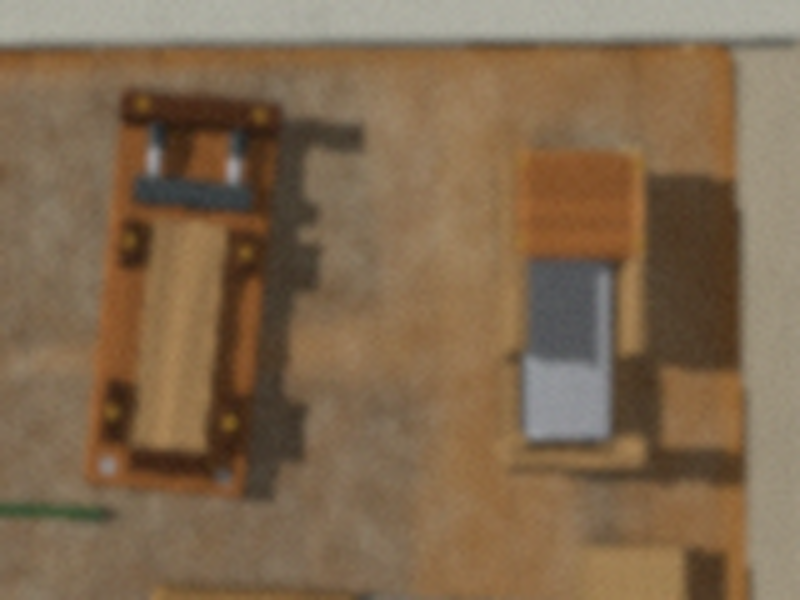

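View pics/scene1.png

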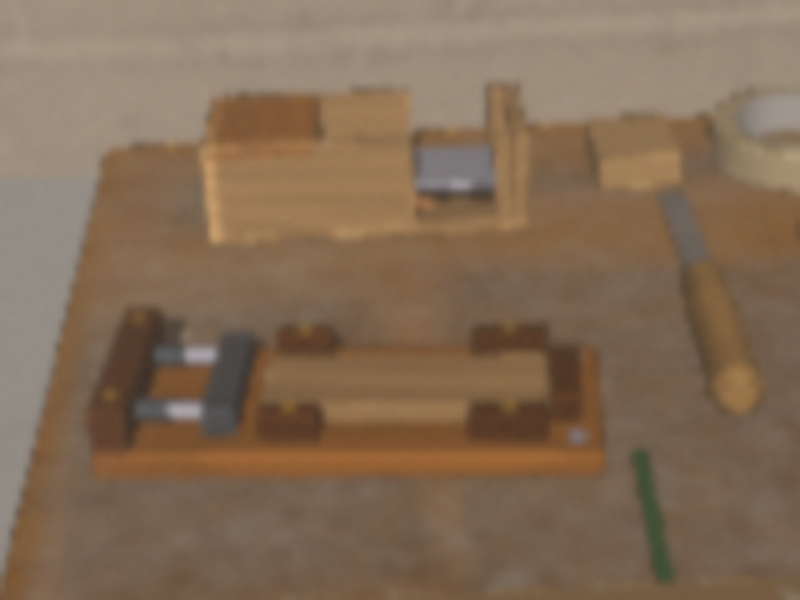

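```bash
cat >> h.py <<'E'
from scipy.optimize import least_squares
def W(pose,P):
    x,y,a=pose;c,s=np.cos(a),np.sin(a)
    P=np.atleast_2d(np.array(P,float));return np.c_[x+c*P[:,0]-s*P[:,1],y+s*P[:,0]+c*P[:,1],P[:,2]]
def fit(obs,x0):
    # obs: list of (cam, [(uv, P mm)...])
    def f(p):
        return np.concatenate([(proj(c,W(p,np.array([q[1] for q in L])/1000.))-np.array([q[0] for q in L])).ravel() for c,L in obs if L])
    r=least_squares(f,x0,loss="soft_l1",x_scale=[.01,.01,.05]);return r.x,f(r.x)
def up(L,u0,v0,s=5.): return [(((a+.5)/s-.5+u0,(b+.5)/s-.5+v0),P) for (a,b),P in L]
def boxwire(z0=0):
    E=[]
    for z in(0,60): 
        c=[(-91.5,-38,z),(91.5,-38,z),(91.5,38,z),(-91.5,38,z)]
        E+=[(c[i],c[(i+1)%4]) for i in range(4)]
    for x in(-91.5,91.5):
        for y in(-38,38):E.append(((x,y,0),(x,y,60)))
    for y in (-38,38,-29,29):
        E+=[((-26.5,y,60),(-26.5,y,8)),((-72.5,y,60),(-72.5,y,8)),((-26.5,y,8),(-72.5,y,8))]
    E.append(((27.5,-38,60),(27.5,38,60)));E.append(((-82.5,-29,60),(-82.5,29,60)))
    return E
def holdwire():
    E=[]
    def blk(x0,x1,y0,y1,z0,z1):
        for z in(z0,z1):
            c=[(x0,y0,z),(x1,y0,z),(x1,y1,z),(x0,y1,z)]
            E.extend([(c[i],c[(i+1)%4]) for i in range(4)])
    blk(-100,135,-48,48,0,14);blk(-75,60,-22,22,24,24);blk(-90,-75,-22,22,29,29)
    for x0,x1 in((-75,-38),(30,58)):
        for s in(-1,1): E.append(((x0,29*s,31),(x1,29*s,31)))
    E.append(((69,-35,30),(69,35,30)))
    return E
def draw(c,items,u0,v0,w,h,s,name):
    im=cv2.resize(c["frame"][v0:v0+h,u0:u0+w,::-1],None,fx=s,fy=s,interpolation=cv2.INTER_CUBIC)
    for pose,E,col in items:
        for a,b in E:
            q=(proj(c,W(pose,np.array([a,b])/1000.))-[u0,v0]+.5)*s-.5
            if np.abs(q).max()<5000: cv2.line(im,tuple(int(v) for v in q[0]),tuple(int(v) for v in q[1]),col,1)
    cv2.imwrite("pics/"+name,im)
E
python3 - <<'E'
from h import *
t=read_camera("top");s=read_camera("scene")
bt=up([((645,150),(91.5,-38,60)),((520,150),(91.5,38,60)),((643,260),(27.5,-38,60)),((648,440),(-72.5,-38,60)),((648,464),(-91.5,-38,60))],220,120)
bs=up([((213,242),(91.5,38,0)),((525,227),(-91.5,38,0)),((205,147),(91.5,38,60)),((413,135),(-26.5,38,60)),((413,220),(-26.5,38,8))],160,140)
p,r=fit([(t,bt),(s,bs)],[.5,-.17,0]);print("box",p,r.round(1))
ht=up([((90,484),(-100,48,14)),((243,494),(-100,-48,14)),((152,222),(60,22,24)),((226,228),(60,-22,24)),((132,450),(-75,22,24)),((208,455),(-75,-22,24)),((137,203),(69,35,30)),((252,208),(69,-35,30))],220,120)
hs=up([((605,472),(-100,48,0)),((92,475),(135,48,0)),((600,437),(-100,48,14)),((548,400),(-75,22,24))],160,140)
q,r=fit([(t,ht),(s,hs)],[.5,0,0]);print("hold",q,r.round(1))
np.save("box.npy",p);np.save("hold.npy",q)
it=[(p,boxwire(),(0,0,255)),(q,holdwire(),(255,0,0))]
draw(t,it,220,120,160,120,5,"top2.png");draw(s,it,160,140,160,120,5,"scene2.png")
w=read_camera("wrist");P,R=tool();C=-w["R"].T@w["t"];print("cam in tool",R.T@(C-P),w["R"]@R)
E
```

```text
box [ 0.55255308 -0.19217678 -0.02137486] [ 0.7  0.1 -0.8 -0.3  1.2  0.3  0.3 -0.7  0.4  1.2 -0.6  0.6  0.8  0.6
 -1.   0.6 -0.1  1.1  0.6  0.6]
hold [ 0.54869882  0.0355268  -0.09078513] [-0.4  0.4  1.4  1.3  0.6 -0.4  0.6 -0.4  0.6 -0.6  0.3 -0.3 -0.6 -0.3
  0.1  0.7 -0.3  0.7 -0.1  1.3  0.8  2.6 -0.1  0.2]
cam in tool [ 0.06617457  0.00143867 -0.13977969] [[ 5.30671530e-04  9.99998144e-01  1.85229693e-03]
 [-9.68970244e-01  9.72049121e-04 -2.47175486e-01]
 [-2.47176828e-01 -1.66365161e-03  9.68968961e-01]]
```

View pics/top2.png

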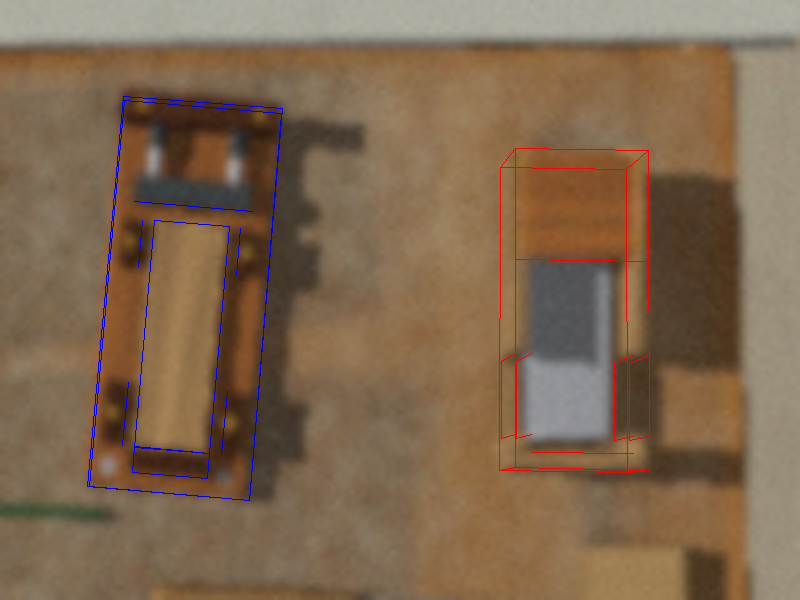

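View pics/scene2.png

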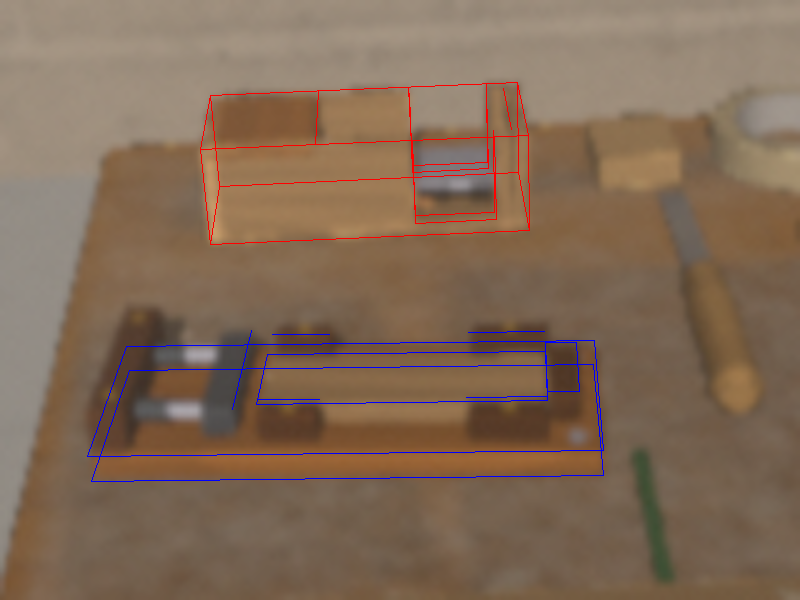

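```bash
cat >> h.py <<'E'
def Rg(yaw,tilt=0): return Rot.from_euler("z",yaw).as_matrix()@Rot.from_euler("y",np.deg2rad(tilt)).as_matrix()@np.diag([-1.,1,-1])
def rel(p,R,p0=None,R0=None):
    if p0 is None:p0,R0=tool()
    d=R0.T@(np.array(p)-p0)*100;w=Rot.from_matrix(R0.T@R).as_rotvec(degrees=True)
    return np.r_[d,w].round(2).tolist()
E
python3 -c "
from h import *
print(rel([.42,-.08,.25],Rg(0)))"
```

```text
[-42.27, -46.04, -0.43, -0.01, -0.0, -19.47]
```

```bash
python3 -m crank '[[-42.3,-46,-0.5,0,0,-19.5,1],[-42.3,-46,-0.5,0,0,-19.5,1],[-42.3,-46,-0.5,0,0,-19.5,1],[-42.3,-46,-0.5,0,0,-19.5,1],[-42.3,-46,-0.5,0,0,-19.5,1]]'
python3 -c "
from h import *
print(rel([.42,-.08,.25],Rg(0)),robot.observe()['qpos'])"
```

```text
time: 1.02
tool_pos: [0.2967, 0.2099, 0.2485]
tool_rot: [3.141, 0.001, -3.14]
contact_force: [2.2, -0.5, 0.2]
opening: 0.0924
[-12.29, -29.0, -0.14, 0.03, 0.07, 0.07] [ 4.03869667e-01  3.57643450e-02  1.90661084e+00 -6.06084138e-05
  1.19783780e+00 -1.16810387e+00]
```

```bash
python3 -m crank '[[-12.3,-29,0,0,0,0,1],[-12.3,-29,0,0,0,0,1],[-12.3,-29,0,0,0,0,1],[-12.3,-29,0,0,0,0,1],[-12.3,-29,0,0,0,0,1]]'
python3 -m crank '[[0,-3.5,0,0,0,0,1],[0,-3.5,0,0,0,0,1]]'
python3 -c "
from h import *
w=read_camera('wrist');print(tool()[0],robot.observe()['qpos'])
p=np.load('box.npy');q=np.load('hold.npy')
it=[(p,boxwire(),(0,0,255)),(q,holdwire(),(255,0,0))]
cv2.imwrite('pics/w1.png',cv2.resize(w['frame'][:300,:,::-1],None,fx=1.55,fy=1.55,interpolation=cv2.INTER_CUBIC))
draw(w,it,0,0,512,300,1.55,'w1o.png')"
```

```text
time: 1.65
tool_pos: [0.419, -0.0782, 0.2485]
tool_rot: [3.142, 0.001, 3.141]
contact_force: [1.4, 1.0, -0.6]
opening: 0.0916
time: 1.9
tool_pos: [0.4185, -0.1131, 0.248]
tool_rot: [-3.142, -0.0, 3.138]
contact_force: [-0.2, 0.1, -0.5]
opening: 0.0917
[ 0.41826831 -0.1116877   0.24802546] [-4.38577300e-01  1.70823951e-01  1.75226660e+00  3.60423156e-04
  1.21911110e+00 -2.00751790e+00]
```

View pics/w1o.png

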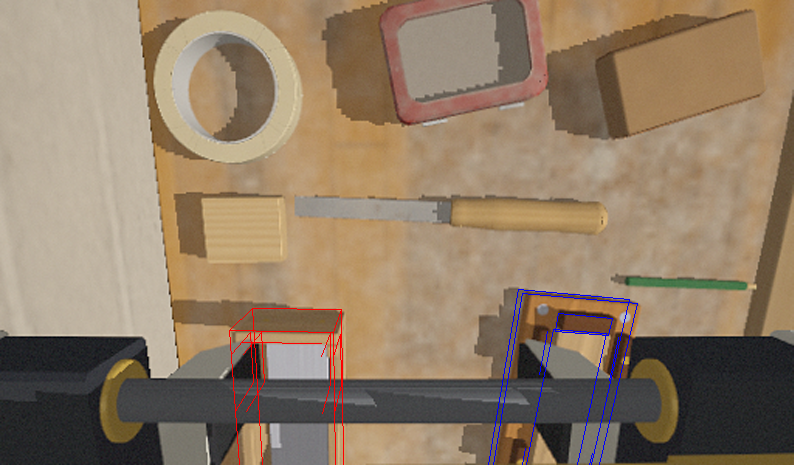

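View pics/w1.png

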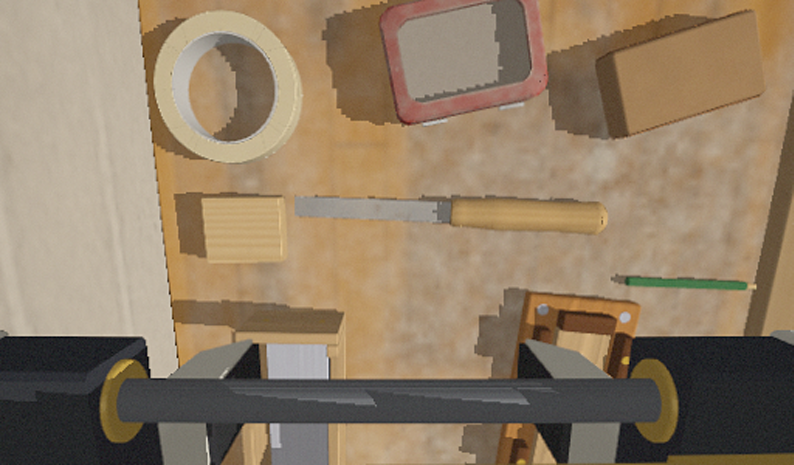

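```bash
python3 -m crank '[[-24,0,0,0,0,0,1],[-24,0,0,0,0,0,1],[-24,0,0,0,0,0,1],[-24,0,0,0,0,0,1],[-24,0,0,0,0,0,1]]'
python3 -c "
from h import *
w=read_camera('wrist');print(tool()[0],robot.observe()['qpos'])
p=np.load('box.npy');q=np.load('hold.npy')
it=[(p,boxwire(),(0,0,255)),(q,holdwire(),(255,0,0))]
cv2.imwrite('pics/w2.png',cv2.resize(w['frame'][:300,:,::-1],None,fx=1.55,fy=1.55,interpolation=cv2.INTER_CUBIC))
import pickle;pickle.dump(w,open('w2.pkl','wb'))
draw(w,it,0,0,512,300,1.55,'w2o.png')"
```

```text
time: 2.58
tool_pos: [0.6606, -0.1086, 0.2455]
tool_rot: [3.14, -0.002, -3.138]
contact_force: [-0.7, -0.4, -0.4]
opening: 0.0917
[ 0.65893705 -0.10889085  0.24641149] [-2.78571298e-01  6.16531577e-01  1.07104277e+00  3.46648409e-04
  1.45672143e+00 -1.85238688e+00]
```

View pics/w2o.png

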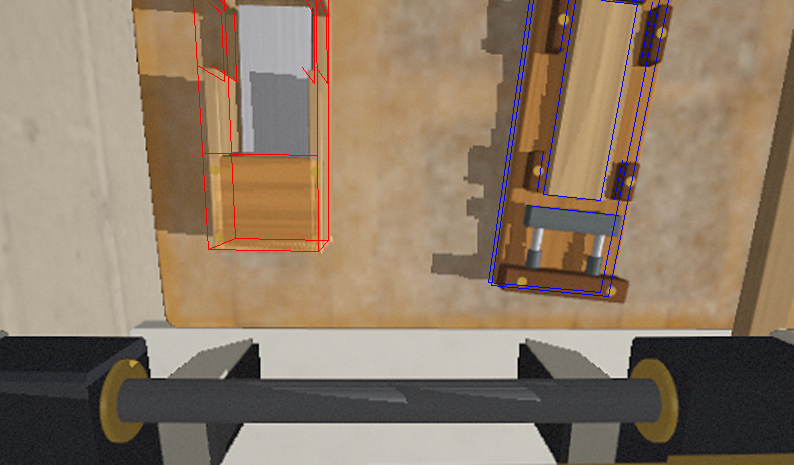

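View pics/w2.png

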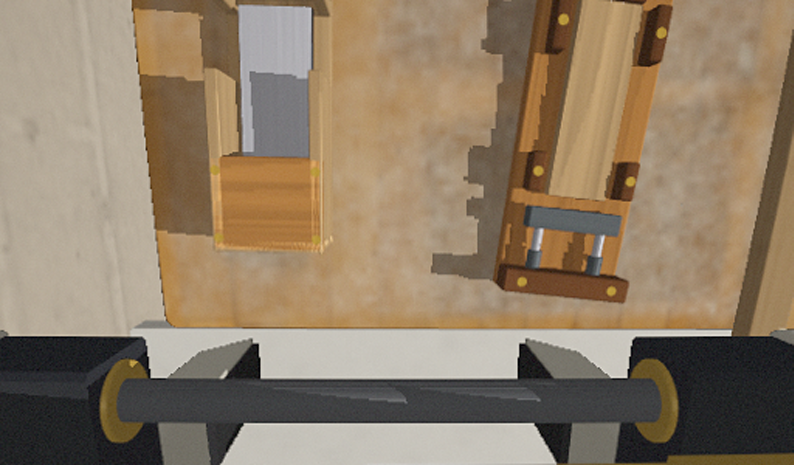

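```bash
python3 -c "
from h import *
import pickle;w=pickle.load(open('w2.pkl','rb'))
crop(w,120,0,110,170,3.5,'w2b.png');crop(w,300,0,130,200,3,'w2h.png')
w['frame']=w['frame'];crop(w,90,210,340,174,2.2,'w2f.png')"
```

```text
(no output)
```

View pics/w2b.png

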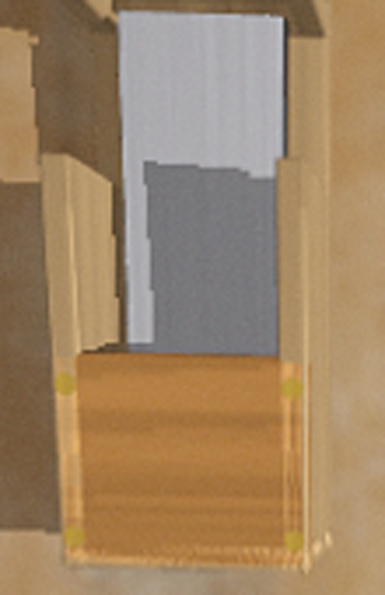

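View pics/w2h.png

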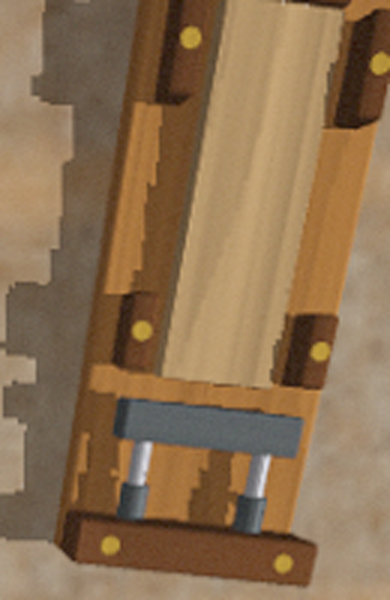

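View pics/w2f.png

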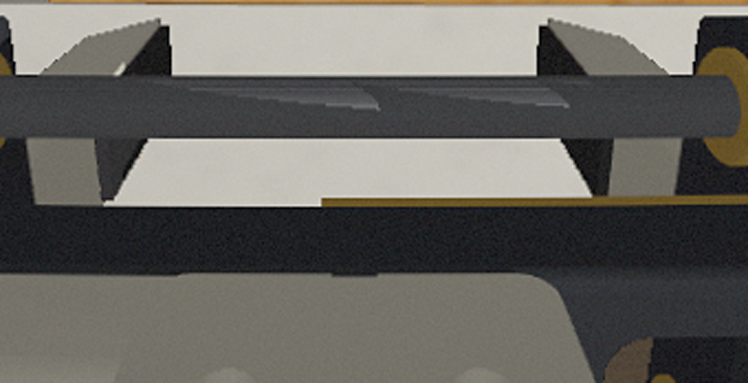

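```bash
cat >> h.py <<'E'
def wcam(w=None):
    w=w or read_camera("wrist")
    w=dict(w);P,R=None,None
    # camera axes in tool fixed: camera x ~ tool y; shift centre by -1.6 mm along camera x
    C=-w["R"].T@w["t"]-w["R"].T@np.array([.0016,0,0]); w["t"]=-w["R"]@C
    return w
E
python3 - <<'E'
from h import *
import pickle;w=wcam(pickle.load(open('w2.pkl','rb')))
b=up([((65,565),(91.5,-38,60)),((308,568),(91.5,38,60)),((42,155),(-26.5,-38,60)),((73,155),(-26.5,-29,60)),((279,158),(-26.5,29,60)),((78,352),(27.5,-29,60))],120,0,3.5)
p,r=fit([(w,b)],[.55,-.19,0]);print("box",p,r.round(1))
h=up([((160,377),(60,-22,24)),((275,386),(60,22,24)),((120,400),(69,-35,30)),((302,418),(69,35,30)),((157,293),(30,-29,31)),((147,370),(58,-29,31)),((187,103),(-38,-29,31))],300,0,3.)
q,r=fit([(w,h)],[.55,.035,-.09]);print("hold",q,r.round(1))
for n,a,x in(("box",p,'b'),("hold",q,'h')):pass
print(np.load('box.npy'),np.load('hold.npy'))
np.save('boxw.npy',p);np.save('holdw.npy',q)
c,s=np.cos(p[2]),np.sin(p[2])
for uv,_ in up([((120,10),0),((284,16),0),((125,350),0),((278,352),0)],120,0,3.5):
    X=at_z(w,uv,.026);d=X[:2]-p[:2];print("plate",X.round(4),(c*d[0]+s*d[1]).round(4),(-s*d[0]+c*d[1]).round(4))
E
```

```text
box [ 0.55377482 -0.19004633 -0.02515652] [-0.5  0.6  0.7  1.7 -0.3 -0.7 -0.1 -0.5 -0.4 -0.   1.  -0.2]
hold [ 0.54852451  0.03532174 -0.08028595] [-0.8  0.3 -2.1  0.7  1.8 -0.3  0.6 -0.8  0.3  0.6 -0.3  0.5  0.1 -1.7]
[ 0.55255308 -0.19217678 -0.02137486] [ 0.54869882  0.0355268  -0.09078513]
plate [ 0.4788 -0.2124  0.026 ] -0.0744 -0.0242
plate [ 0.4807 -0.1626  0.026 ] -0.0737 0.0256
plate [ 0.5786 -0.2171  0.026 ] 0.0255 -0.0264
plate [ 0.5793 -0.1675  0.026 ] 0.0249 0.0232
```

Run:
```python
from h import *
import pickle;w=wcam(pickle.load(open('w2.pkl','rb')))
for uv in((135,15),(160,250)): print(at_z(w,(uv[0]/1.55,uv[1]/1.55),0))
t=read_camera('top');s=read_camera('scene')
for v in (170,200,300,350):print(at_z(t,(371,v),0))
crop(s,150,100,362,120,2.2,'scene3.png')
# wall base in scene
for uv in((100,143),(300,162),(400,158)):print('s',at_z(s,uv,0))
R=Rg(-.03); print(rel([.4995,-.1885,.12],R))
```

```text
[ 0.4769896  -0.29781409  0.        ]
[ 0.65288128 -0.29705426  0.        ]
[ 0.5924698  -0.30939097  0.        ]
[ 0.50216403 -0.30673889  0.        ]
[ 0.20827902 -0.29943706  0.        ]
[ 0.06420168 -0.29663942  0.        ]
s [ 1.0514632  -0.57734639  0.        ]
s [ 0.33234227 -0.30432985  0.        ]
s [ 2.72041640e-03 -2.93485194e-01 -5.55111512e-17]
[15.81, -7.86, 12.84, 0.02, -0.06, 1.82]
```

View pics/scene3.png

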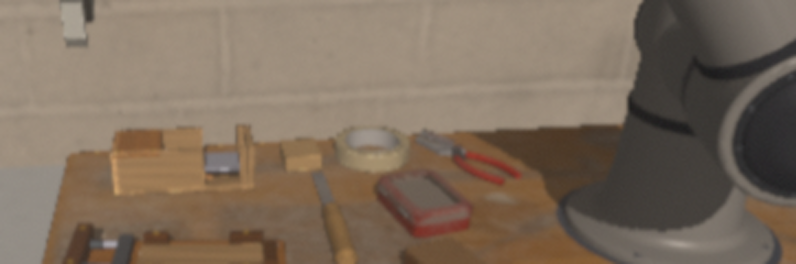

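```bash
python3 -m crank '[[15.8,-7.9,6,0,0,1.8,1],[15.8,-7.9,6,0,0,1.8,1],[15.8,-7.9,12.8,0,0,1.8,1],[15.8,-7.9,12.8,0,0,1.8,1],[15.8,-7.9,12.8,0,0,1.8,1]]' 25
python3 -c "
from h import *
w=wcam();print(rel([.4995,-.1885,.031],Rg(-.03)))
cv2.imwrite('pics/w3.png',cv2.resize(w['frame'][:,:,::-1],None,fx=1.5,fy=1.5))
print(proj(w,W([.5535,-.191,-.023],[[-.054,-.026,.026],[-.054,.026,.026],[-.0265,.029,.06],[-.0725,.029,.06]]))*1.5)"
```

```text
time: 3.35
tool_pos: [0.4971, -0.1893, 0.1194]
tool_rot: [3.139, -0.004, 3.108]
contact_force: [0.2, 0.1, -0.1]
opening: 0.0917
[0.01, 0.13, 9.02, 0.02, 0.01, -0.13]
[[326.59223806 305.13441197]
 [424.89679709 304.21338272]
 [437.74791643 380.07362359]
 [440.21963793 285.45855255]]
```

View pics/w3.png

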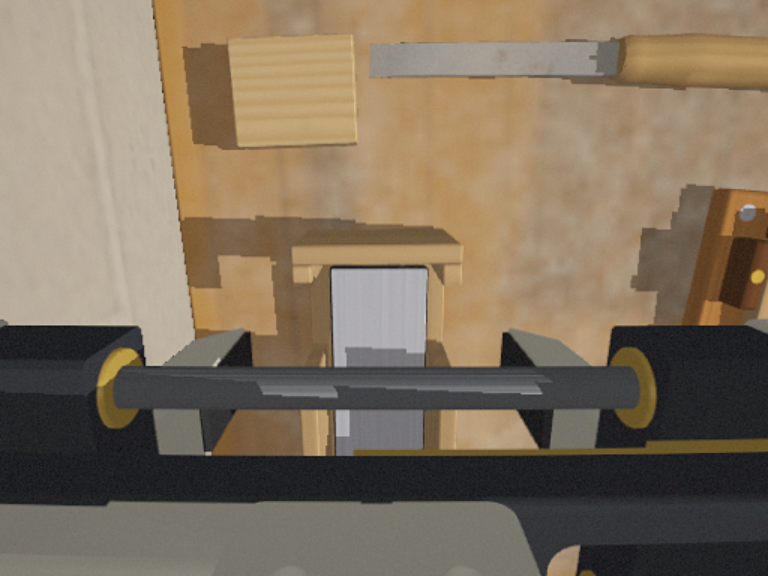

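```bash
python3 -m crank '[[0,0.2,4,0,0,-0.1,1],[0,0.25,7,0,0,-0.1,1],[0,0.25,8.8,0,0,-0.1,1],[0,0.25,8.9,0,0,-0.1,1]]'
python3 -c "
from h import *
print(tool()[0])
w=wcam();cv2.imwrite('pics/w4.png',cv2.resize(w['frame'][:,:,::-1],None,fx=1.5,fy=1.5))"
```

```text
time: 3.9
tool_pos: [0.5017, -0.1871, 0.0321]
tool_rot: [-3.141, 0.001, 3.113]
contact_force: [0.1, 0.3, 0.4]
opening: 0.0919
[ 0.50170338 -0.1871008   0.03212986]
```

View pics/w4.png

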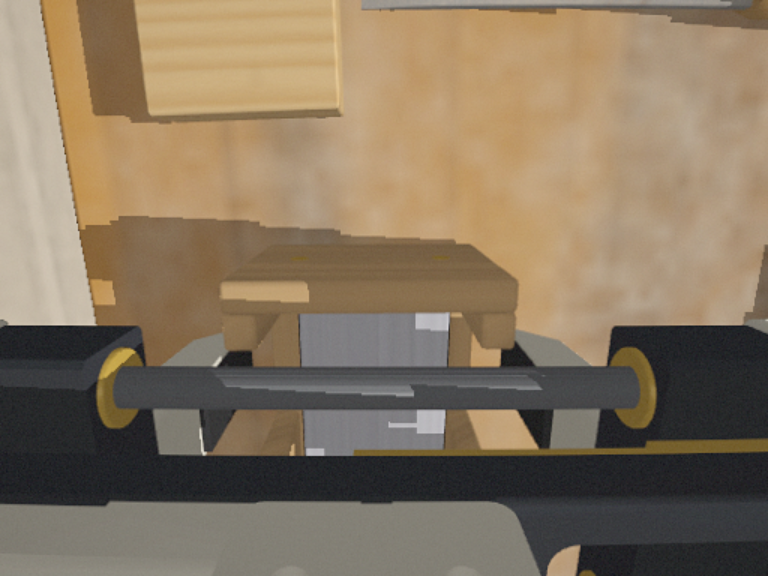

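```bash
python3 -m crank '[[0,0,0,0,0,0,0.3],[0,0,0,0,0,0,0.3],[0,0,0,0,0,0,0.3],[0,0,0,0,0,0,0.3],[0,0,0,0,0,0,0.3]]' 55
python3 -c "
from h import *
print(robot.observe()['contact_force'],tool()[0])"
```

```text
time: 4.58
tool_pos: [0.5006, -0.1875, 0.0313]
tool_rot: [3.142, 0.0, 3.112]
contact_force: [-0.0, 0.1, 1.8]
opening: 0.0509
[-0.03067513  0.07736866  1.76173103] [ 0.50060686 -0.18754637  0.03132611]
```

```bash
python3 -m crank '[[0,0,-0.2,0,0,0,0.3],[-0.1,0,-0.75,0,2.5,0,0.3],[-0.15,0,-1.3,0,5,0,0.3],[-0.25,0,-1.85,0,7.5,0,0.3],[-0.4,0,-2.4,0,10,0,0.3]]'
python3 -c "
from h import *
print(robot.observe()['contact_force'],tool()[0])
s=read_camera('scene');crop(s,190,140,100,75,8,'s4.png')"
```

```text
time: 5.2
tool_pos: [0.5042, -0.1874, 0.0551]
tool_rot: [3.141, -0.177, 3.112]
contact_force: [0.6, 0.7, -3.6]
opening: 0.0513
[ 0.64083658  0.73282865 -3.63118578] [ 0.50418125 -0.18742433  0.05505998]
```

View pics/s4.png

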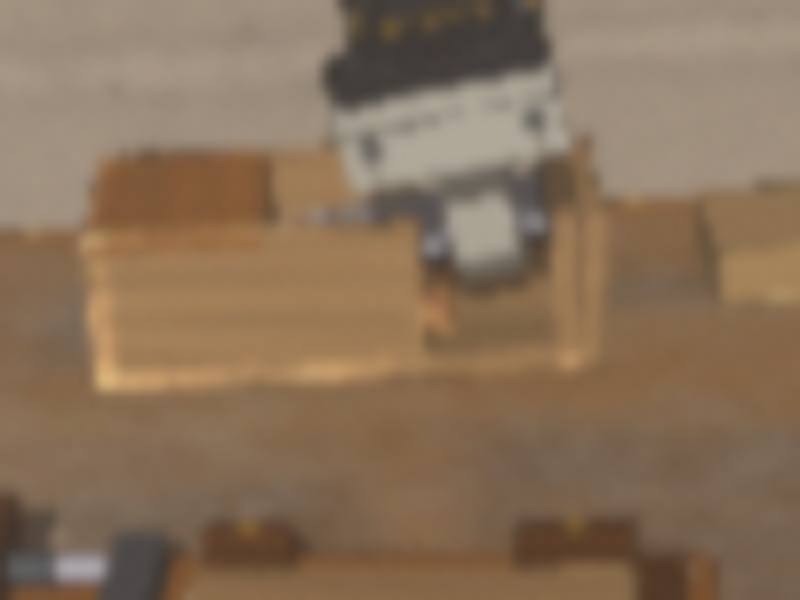

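```bash
python3 -m crank '[[-0.09,0,-0.55,0,2.5,0,0.3],[-0.18,0,-1.1,0,5,0,0.3],[-0.3,0,-1.65,0,7.5,0,0.3],[-0.42,0,-2.2,0,10,0,0.3],[-0.42,0,-2.2,0,10,0,0.3]]'
python3 -c "
from h import *
print(robot.observe()['contact_force'],tool()[0])
s=read_camera('scene');crop(s,190,140,100,75,8,'s5.png')"
```

```text
time: 5.88
tool_pos: [0.5128, -0.1877, 0.0755]
tool_rot: [3.141, -0.348, 3.113]
contact_force: [0.3, 0.2, -4.2]
opening: 0.0512
[ 0.3396841   0.21301463 -4.16268815] [ 0.51283599 -0.18774996  0.07550951]
```

View pics/s5.png

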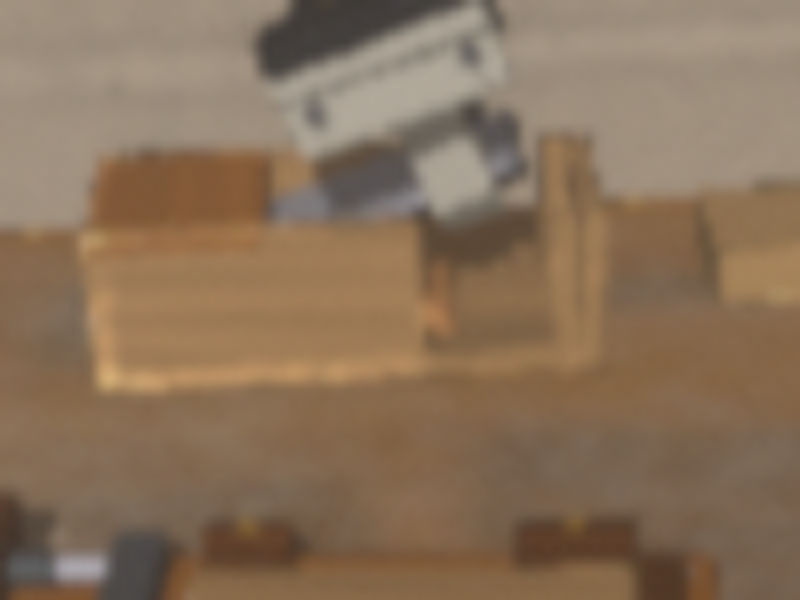

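```bash
python3 -m crank '[[1.5,0,0,0,0,0,0.3],[3,0,0,0,0,0,0.3],[5,0,0,0,0,0,0.3],[7,0,0,0,0,0,0.3],[7.5,0,0,0,0,0,0.3]]'
python3 -c "
from h import *
print(robot.observe()['contact_force'],tool()[0])
s=read_camera('scene');crop(s,190,140,100,75,8,'s6.png')"
```

```text
time: 6.55
tool_pos: [0.441, -0.1856, 0.102]
tool_rot: [3.141, -0.349, 3.112]
contact_force: [0.2, 0.5, -2.8]
opening: 0.0508
[ 0.16975778  0.45472841 -2.77135592] [ 0.44096391 -0.18564586  0.10198663]
```

View pics/s6.png

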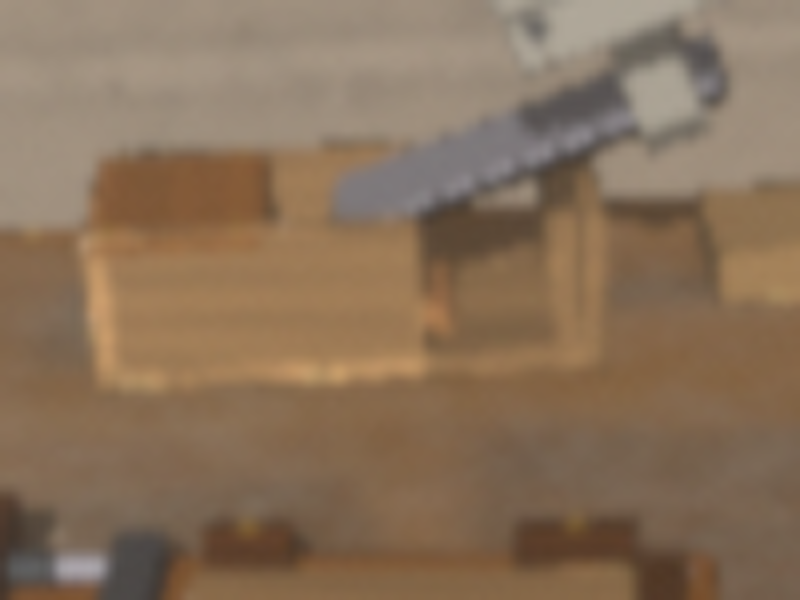

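```bash
python3 -m crank '[[1.4,0,-3.8,0,0,0,0.3],[2.7,0,-7.5,0,0,0,0.3],[2.7,0,-7.5,0,0,0,0.3]]'
python3 -c "
from h import *
print(robot.observe()['contact_force'],tool()[0])
t=read_camera('top');crop(t,220,120,160,120,5,'t7.png')
print(rel([.483,-.083,.10],Rg(-.06,3.5)));print(rel([.483,-.083,.14],Rg(-.06,3.5)))"
```

```text
time: 6.98
tool_pos: [0.4442, -0.1865, 0.1835]
tool_rot: [-3.139, -0.343, 3.112]
contact_force: [0.6, -0.1, -3.3]
opening: 0.0511
[ 0.6024826  -0.09888194 -3.34839598] [ 0.44419872 -0.18649812  0.18352501]
[-6.24, 10.41, 6.43, -0.41, -16.34, 1.74]
[-4.88, 10.41, 2.66, -0.41, -16.34, 1.74]
```

View pics/t7.png

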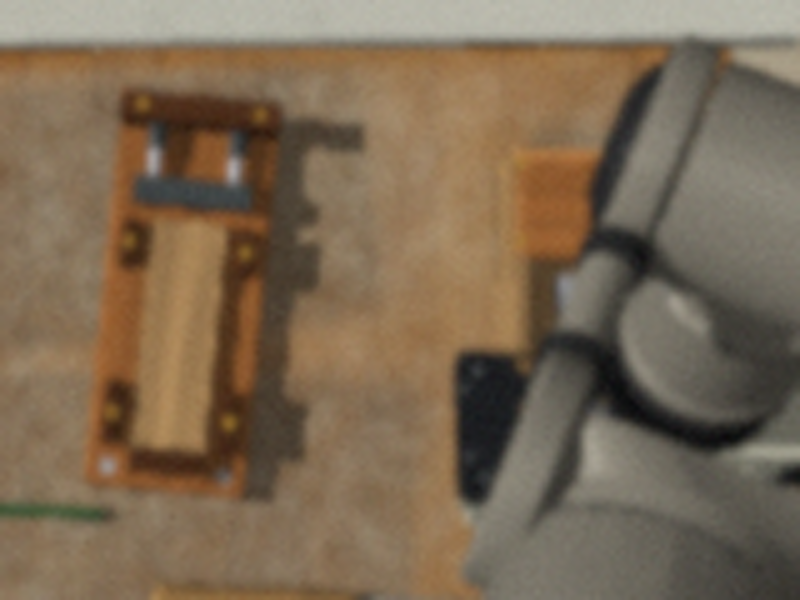

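```bash
python3 -m crank '[[-1.2,3,0.6,0,-4,0.4,0.3],[-2.4,6,1.3,-0.2,-9,1,0.3],[-4,9,2.1,-0.4,-14,1.6,0.3],[-4.9,10.4,2.7,-0.4,-16.3,1.7,0.3],[-4.9,10.4,2.7,-0.4,-16.3,1.7,0.3]]'
python3 -c "
from h import *
print(robot.observe()['contact_force'],tool()[0])
s=read_camera('scene');crop(s,170,130,160,110,5,'s8.png')
w=wcam();cv2.imwrite('pics/w8.png',cv2.resize(w['frame'][:,:,::-1],None,fx=1.5,fy=1.5))
print(rel([.483,-.083,.05],Rg(-.06,3.5)),rel([.483,-.083,.0208],Rg(-.06,3.5)))"
```

```text
time: 7.65
tool_pos: [0.4807, -0.0817, 0.1374]
tool_rot: [3.14, -0.069, 3.084]
contact_force: [0.3, -0.5, -3.7]
opening: 0.0511
[ 0.28851331 -0.48965074 -3.71347172] [ 0.48069638 -0.08171942  0.13741312]
[-0.72, 0.01, 8.83, 0.05, -0.34, 0.05] [-0.92, 0.01, 11.74, 0.05, -0.34, 0.05]
```

View pics/s8.png

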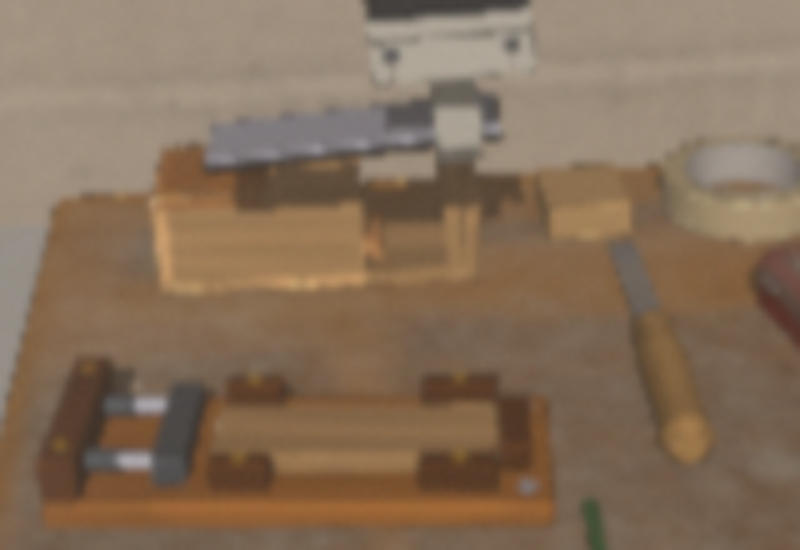

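View pics/w8.png

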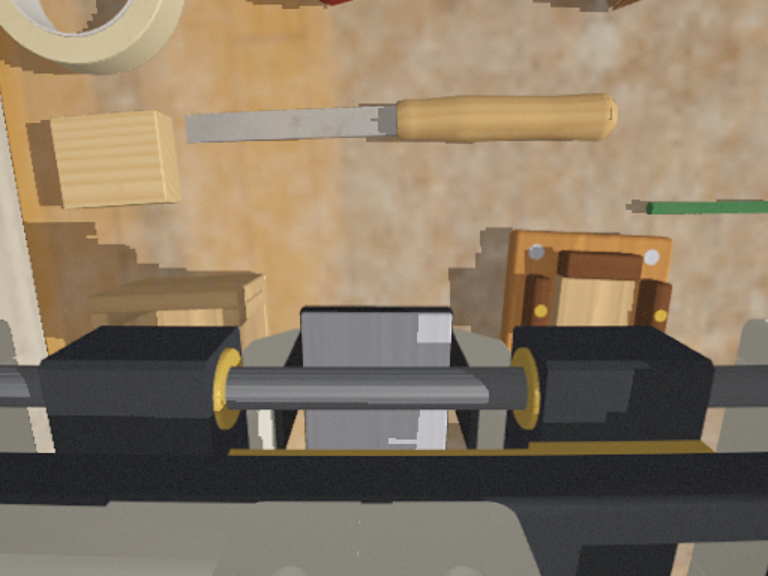

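```bash
python3 -m crank '[[-0.3,0,4,0,-0.3,0,0.3],[-0.6,0,7.5,0,-0.3,0,0.3],[-0.8,0,10,0,-0.3,0,0.3],[-0.85,0,11.2,0,-0.3,0,0.3],[-0.85,0,11.2,0,-0.3,0,0.3]]'
python3 -c "
from h import *
print(robot.observe()['contact_force'],tool()[0])
print(rel([.483,-.083,.0208],Rg(-.06,3.5)))"
```

```text
time: 8.38
tool_pos: [0.4832, -0.0833, 0.0266]
tool_rot: [3.141, -0.061, 3.082]
contact_force: [1.2, 0.0, -2.8]
opening: 0.0515
[ 1.21428724  0.02494879 -2.79019194] [ 0.48323629 -0.08330063  0.0266239 ]
[-0.01, 0.03, 0.58, 0.06, 0.02, -0.0]
```

```bash
python3 -m crank '[[0,0,0.2,0,0,0,0.3],[0,0,0.4,0,0,0,0.3],[0,0,0.5,0,0,0,0.3]]'
python3 -c "
from h import *
print(robot.observe()['contact_force'],robot.observe()['torque'],tool()[0])
s=read_camera('scene');crop(s,170,130,160,110,5,'s9.png')"
```

```text
time: 8.75
tool_pos: [0.4835, -0.083, 0.0225]
tool_rot: [3.141, -0.058, 3.082]
contact_force: [0.4, 0.1, -2.6]
opening: 0.0514
[ 0.36968937  0.11960099 -2.59991344] [-0.02692263  0.04933019 -0.01135941] [ 0.48348875 -0.08296836  0.02253829]
```

View pics/s9.png

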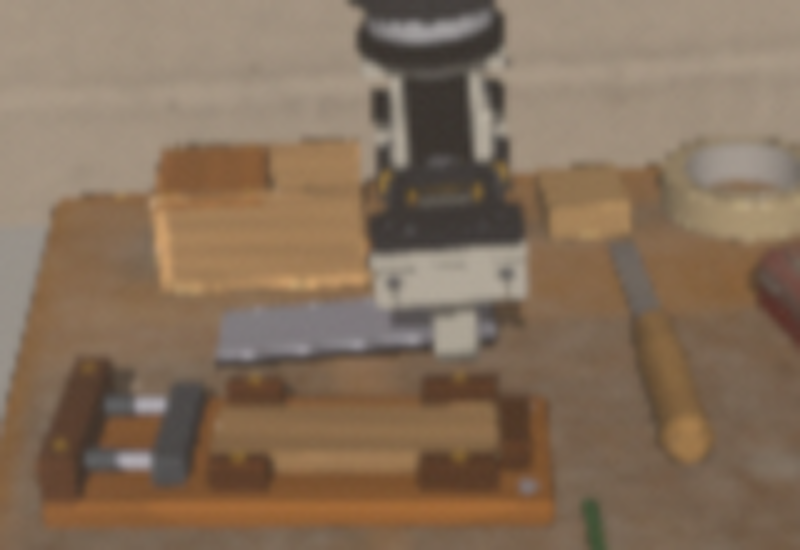

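```bash
python3 -m crank '[[0,0,0.1,0,0,0,0.3],[0,0,0.2,0,0,0,0.3],[0,0,0.2,0,0,0,0.3]]'; python3 -m crank '[[0,0,0,0,0,0,0.5],[0,0,0,0,0,0,0.5]]' 3
python3 -c "
from h import *
print(robot.observe()['contact_force'],tool()[0])"
```

```text
time: 9.18
tool_pos: [0.4832, -0.0829, 0.0202]
tool_rot: [3.141, -0.059, 3.082]
contact_force: [-0.2, -0.4, -1.4]
opening: 0.0514
time: 9.43
tool_pos: [0.4832, -0.0829, 0.0202]
tool_rot: [3.141, -0.059, 3.082]
contact_force: [0.9, -0.2, -3.3]
opening: 0.0518
[ 0.92670732 -0.24390833 -3.29061627] [ 0.48318918 -0.08289246  0.02015153]
```

```bash
python3 -m crank '[[0,0,0,0,0,0,0.58],[0,0,0,0,0,0,0.62],[0,0,0,0,0,0,0.72],[0,0,0,0,0,0,0.72]]' 3
python3 -c "
from h import *
print(robot.observe()['contact_force'],tool()[0])
s=read_camera('scene');crop(s,170,130,160,110,5,'s10.png')
w=wcam();cv2.imwrite('pics/w10.png',cv2.resize(w['frame'][:,:,::-1],None,fx=1.5,fy=1.5))"
```

```text
time: 9.93
tool_pos: [0.4831, -0.0829, 0.0201]
tool_rot: [3.141, -0.059, 3.082]
contact_force: [0.4, -0.4, -0.7]
opening: 0.0657
[ 0.44561643 -0.38245292 -0.7193238 ] [ 0.48305578 -0.08286836  0.02013945]
```

View pics/s10.png

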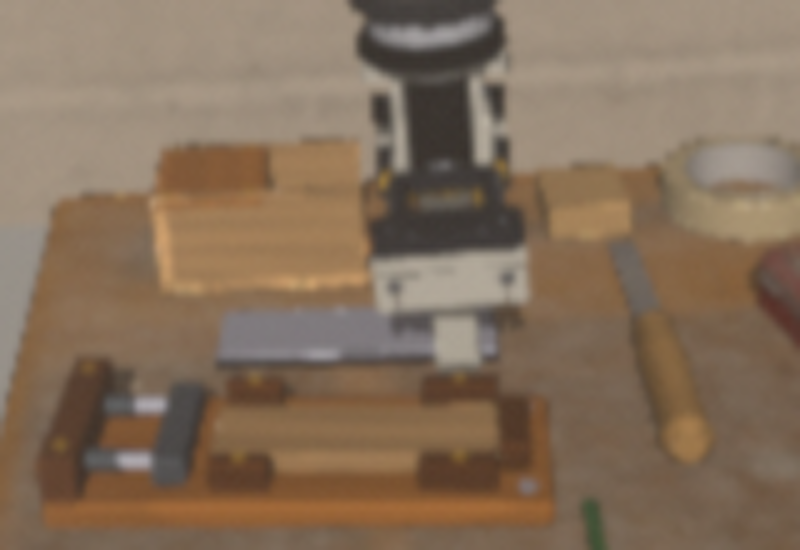

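View pics/w10.png

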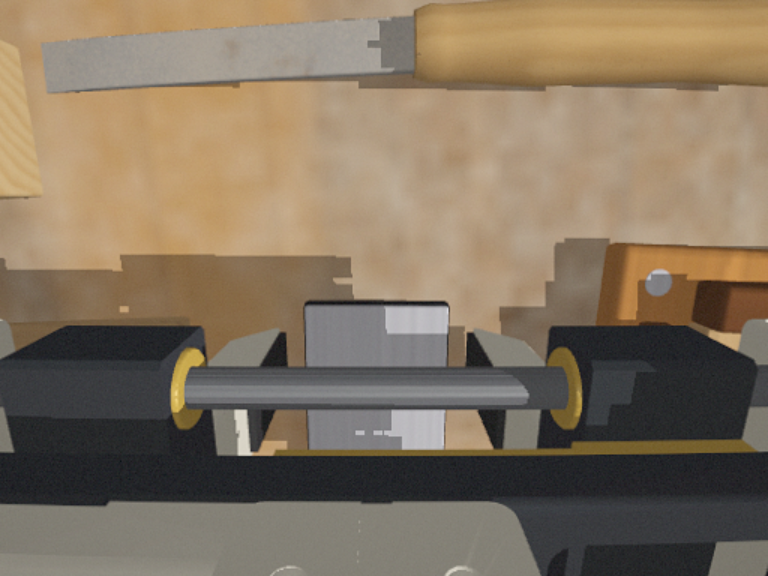

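```bash
python3 -c "
from h import *
w=wcam()
a=at_z(w,(305/1.5,303/1.5),.008);b=at_z(w,(448/1.5,303/1.5),.008);print(a,b,np.linalg.norm(a-b))
m=(a+b)/2;yaw=-.06
c=m[:2]+.075*np.array([np.cos(yaw),np.sin(yaw)]);print('centre',c)
for L,R_ in (((306,325),(448,325)),((308,445),(444,445))):
  A=at_z(w,(L[0]/1.5,L[1]/1.5),.008);B=at_z(w,(R_[0]/1.5,R_[1]/1.5),.008);print(A,B)
print(rel([c[0],c[1],.026],Rg(yaw)),rel([c[0],c[1],.0205],Rg(yaw)))"
```

```text
[ 0.4594653  -0.10654936  0.008     ] [ 0.46238418 -0.05695727  0.008     ] 0.04967792420314341
centre [ 0.53578978 -0.08625062]
[ 0.46736722 -0.10689882  0.008     ] [ 0.47029219 -0.05718395  0.008     ]
[ 0.51335783 -0.11028833  0.008     ] [ 0.51631122 -0.05991783  0.008     ]
[-5.24, -0.02, -0.9, 0.05, -3.4, 0.03] [-5.27, -0.02, -0.35, 0.05, -3.4, 0.03]
```

```bash
python3 -m crank '[[-1,0,-0.9,0,-3.4,0,0.72],[-4.9,0,-0.9,0,-3.4,0,0.72],[-4.95,0,-0.9,0,-3.4,0,0.72],[-4.97,0,-0.32,0,-3.4,0,0.72],[-4.97,0,-0.32,0,-3.4,0,0.72]]' 
python3 -c "
from h import *
print(robot.observe()['contact_force'],tool()[0],robot.observe()['tool_rot'])
print(rel([.533,-.0861,.0203],Rg(-.06)))"
```

```text
time: 10.7
tool_pos: [0.5317, -0.0856, 0.0197]
tool_rot: [3.14, -0.002, 3.082]
contact_force: [0.2, -0.4, -0.5]
opening: 0.0659
[ 0.19582054 -0.36233771 -0.47767616] [ 0.53165099 -0.08559905  0.01972238] [ 3.14034861e+00 -1.76106121e-03  3.08200874e+00]
[-0.14, -0.04, -0.06, 0.07, -0.1, 0.02]
```

Good; grip here.

```bash
python3 -m crank '[[-0.1,-0.05,0,0,0,0,0.5],[-0.1,-0.05,0,0,0,0,0.4],[-0.1,-0.05,0,0,0,0,0.4],[-0.1,-0.05,0,0,0,0,0.4]]' 50
python3 -m crank '[[0,0,-0.5,0,0,0,0.4],[0,0,-3,0,0,0,0.4],[0,0,-8,0,0,0,0.4],[0,0,-11,0,0,0,0.4],[0,0,-11,0,0,0,0.4]]'
python3 -c "
from h import *
print(robot.observe()['contact_force'],tool()[0])
s=read_camera('scene');crop(s,170,100,160,120,5,'s11.png')
w=wcam();cv2.imwrite('pics/w11.png',cv2.resize(w['frame'][:,:,::-1],None,fx=1.5,fy=1.5))"
```

```text
time: 11.2
tool_pos: [0.5335, -0.0864, 0.0203]
tool_rot: [3.141, -0.0, 3.082]
contact_force: [-0.5, 0.5, 0.7]
opening: 0.0514
time: 11.82
tool_pos: [0.5349, -0.0868, 0.1324]
tool_rot: [-3.141, 0.005, 3.082]
contact_force: [-0.0, -0.0, -3.8]
opening: 0.0511
[-1.32065869e-02 -2.04996145e-03 -3.80644931e+00] [ 0.5349437  -0.08679275  0.13239819]
```

View pics/s11.png

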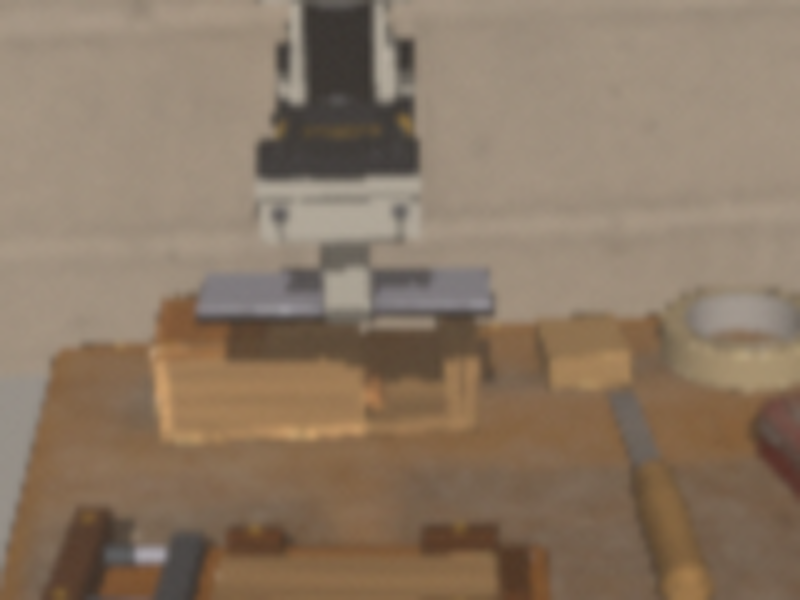

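View pics/w11.png

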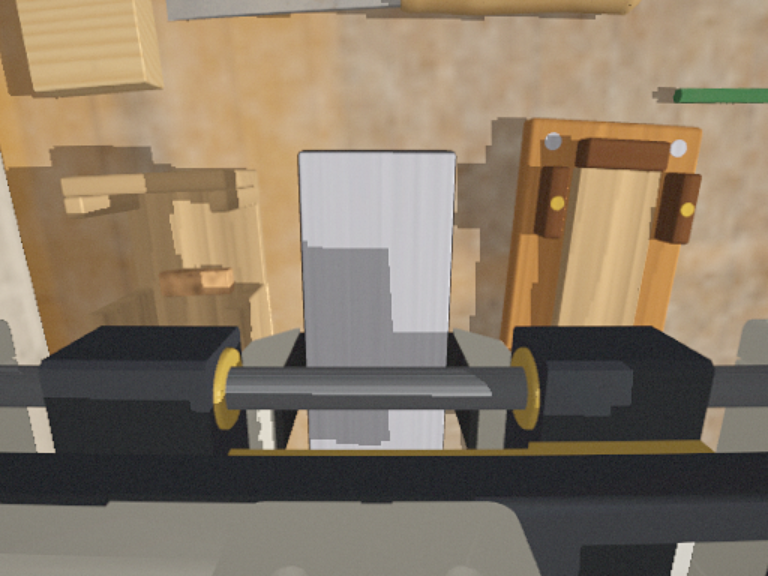

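Run:
```python
from h import *
import pickle
w=wcam();pickle.dump(w,open('w11.pkl','wb'));P,R=tool();print(P)
for l in((299,152),(455,152)):
    X=at_z(w,(l[0]/1.5,l[1]/1.5),P[2]-.0123);print('plate end',X,R.T@(X-P))
for l in((303,330),(450,330)):
    X=at_z(w,(l[0]/1.5,l[1]/1.5),P[2]-.0123);print('plate side',X,R.T@(X-P))
h=up([((531,119),(-100,-48,14)),((700,129),(-100,48,14)),((584,138),(-90,-22,29)),((669,143),(-90,22,29)),((568,168),(-75,-29,31)),((560,238),(-38,-29,31))],0,0,1.5)
q,r=fit([(w,h)],[.5485,.0355,-.085]);print("hold",q,r.round(1))
draw(w,[(q,holdwire(),(255,0,0)),([.5485,.0355,-.085],holdwire(),(0,0,255))],300,60,212,180,3.7,'w11o.png')
```

```text
[ 0.53265896 -0.08615604  0.12869176]
plate end [ 0.45982459 -0.10697503  0.11639176] [ 0.07143137 -0.02513438  0.01246545]
plate end [ 0.46276577 -0.05708868  0.11639176] [0.07146306 0.02483853 0.01254342]
plate side [ 0.51984071 -0.1115137   0.11639176] [ 0.01125179 -0.02609447  0.01229162]
plate side [ 0.52288094 -0.05991276  0.11639176] [0.0112866  0.02559588 0.01237227]
hold [ 0.54846674  0.03553528 -0.10277418] [-3.1 -0.8  1.6 -0.4  0.4  0.1  0.2  0.1  0.3  0.  -1.   1.8]
```

View pics/w11o.png

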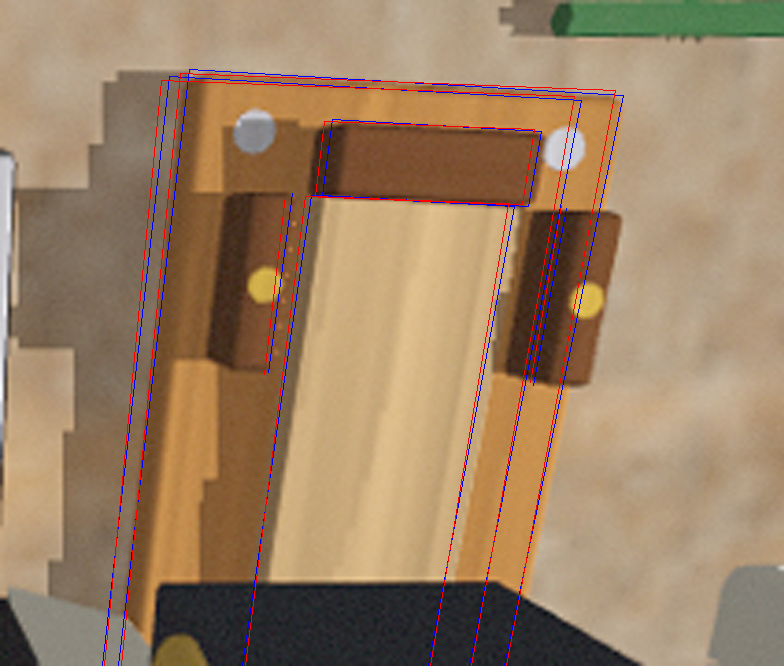

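```bash
cat >> h.py <<'E'
H=np.array([.5485,.0360,-.088])
def hp(x,z,tilt,dy=0): return W(H,[[x/1000.,dy/1000.,z/1000.]])[0],Rg(H[2],tilt)
E
python3 -c "
from h import *
print(rel(*hp(-14.5,125,5)),tool()[0])"
```

```text
[0.59, 12.33, 0.39, 0.02, 4.83, 1.63] [ 0.53265896 -0.08615604  0.12869176]
```

```bash
python3 -m crank '[[0.1,3,0,0,1.5,0.4,0.4],[0.3,7,0.2,0,3,1,0.4],[0.5,11,0.4,0,4.8,1.6,0.4],[0.6,12.3,0.4,0,4.8,1.6,0.4],[0.6,12.3,0.4,0,4.8,1.6,0.4]]'
python3 -m crank '[[0,0,0,0,0,0,0.4]]'
python3 -c "
from h import *
w=wcam();P,R=tool();print(rel(*hp(-14.5,125,5)),P)
import pickle;pickle.dump(w,open('w12.pkl','wb'))
cv2.imwrite('pics/w12.png',cv2.resize(w['frame'][60:300,130:390,::-1],None,fx=3,fy=3,interpolation=cv2.INTER_CUBIC)[:600])
draw(w,[(H,holdwire(),(255,0,0))],130,60,260,200,3,'w12o.png')"
```

```text
time: 12.6
tool_pos: [0.5343, 0.0372, 0.1251]
tool_rot: [-3.141, -0.086, 3.056]
contact_force: [-0.6, -0.7, -3.7]
opening: 0.0513
time: 12.72
tool_pos: [0.5348, 0.0357, 0.1259]
tool_rot: [-3.141, -0.084, 3.054]
contact_force: [-0.5, 0.1, -3.5]
opening: 0.0512
[0.09, 0.17, 0.12, -0.04, 0.18, -0.03] [0.53492279 0.03553133 0.12615111]
```

View pics/w12.png

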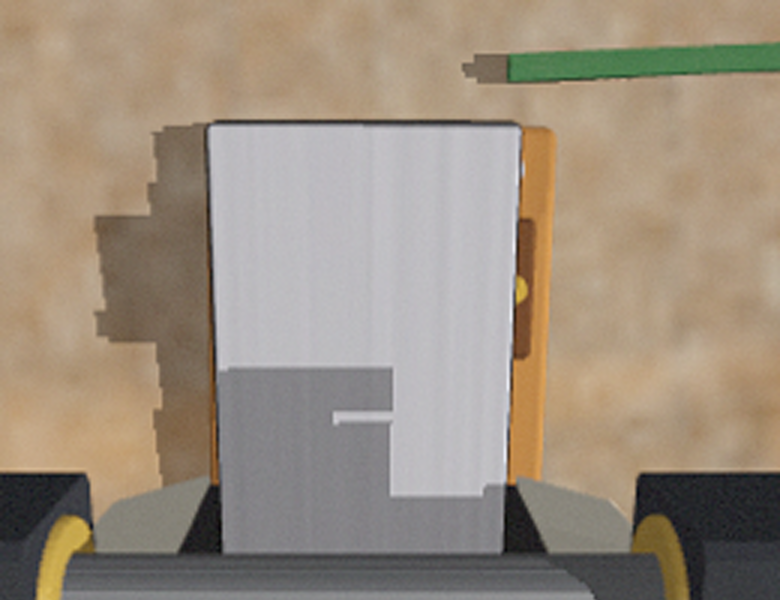

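View pics/w12o.png

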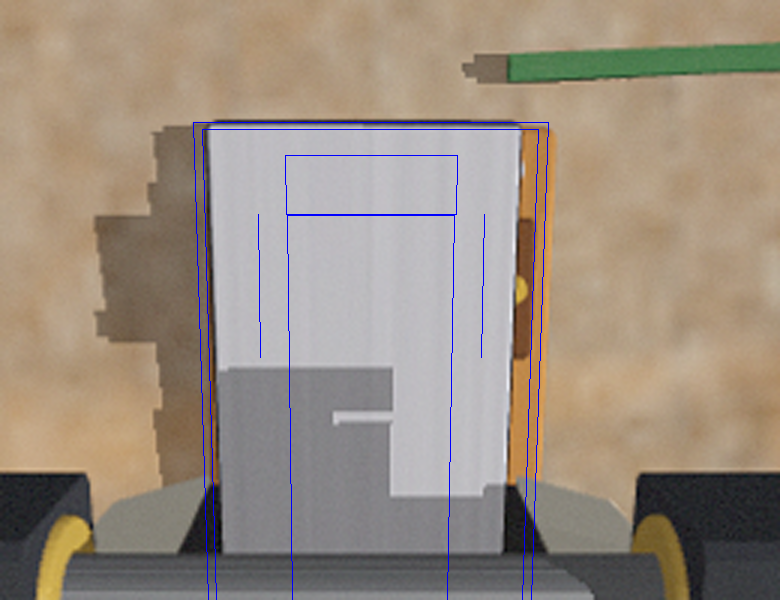

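```bash
sed -i 's/H=np.array(\[.5485,.0360,-.088\])/H=np.array([.5485,.0370,-.088])/' h.py; python3 -c "
from h import *
print(rel(*hp(-14.5,67,5)),tool()[0])"
```

```text
[-0.39, 0.27, 5.9, -0.04, 0.18, -0.03] [0.53492279 0.03553133 0.12615111]
```

```bash
python3 -m crank '[[-0.1,0.1,2,0,0.2,0,0.4],[-0.3,0.2,4.5,0,0.2,0,0.4],[-0.35,0.25,5.9,0,0.2,0,0.4],[-0.35,0.25,5.9,0,0.2,0,0.4]]'
python3 -m crank '[[0,0,0,0,0,0,0.4]]'
python3 -c "
from h import *
w=wcam();P,R=tool();print(rel(*hp(-14.5,67,5)),P)
import pickle;pickle.dump(w,open('w13.pkl','wb'))
draw(w,[(H,[],(255,0,0))],100,60,260,200,3,'w13.png')
draw(w,[(H,holdwire(),(255,0,0))],100,60,260,200,3,'w13o.png')
s=read_camera('scene');crop(s,170,140,130,100,6,'s13.png')"
```

```text
time: 13.28
tool_pos: [0.5332, 0.0388, 0.0666]
tool_rot: [-3.141, -0.089, 3.053]
contact_force: [-0.1, -0.5, -2.6]
opening: 0.0513
time: 13.4
tool_pos: [0.5344, 0.0389, 0.0681]
tool_rot: [-3.141, -0.086, 3.054]
contact_force: [0.5, -1.4, -2.8]
opening: 0.0511
[0.03, -0.08, 0.13, -0.02, 0.11, 0.02] [0.53449571 0.0390149  0.06827301]
```

View pics/w13.png

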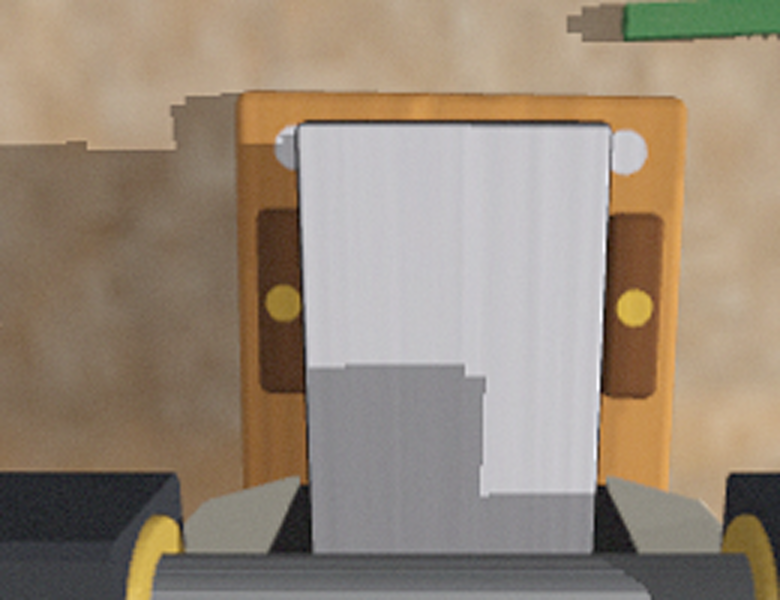

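View pics/w13o.png

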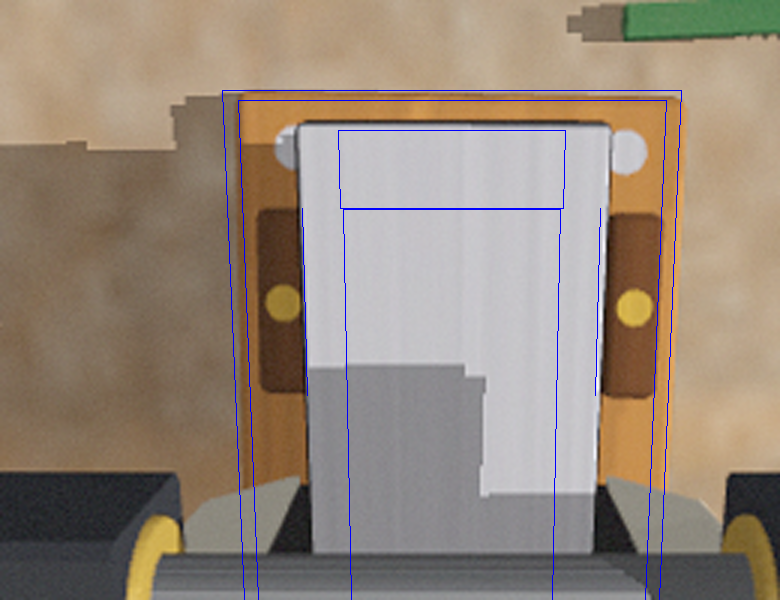

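View pics/s13.png

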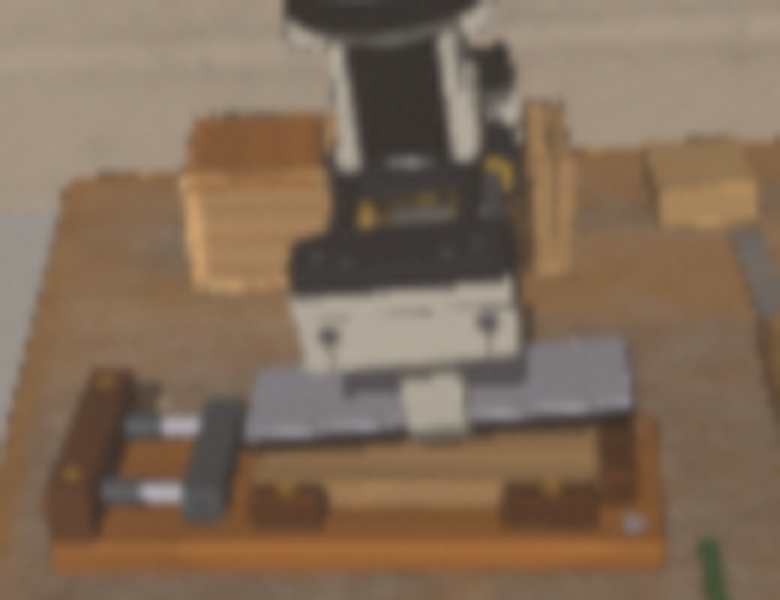

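```bash
sed -i 's/H=np.array(\[.5485,.0370,-.088\])/H=np.array([.5493,.0381,-.102])/' h.py; python3 -c "
from h import *
print(rel(*hp(-14.5,67,5)),rel(*hp(-14.5,52.6,5)),tool()[0])"
```

```text
[-0.05, 0.05, 0.12, -0.09, 0.11, 0.83] [-0.17, 0.05, 1.56, -0.09, 0.11, 0.83] [0.53445748 0.0391235  0.06828166]
```

```bash
python3 -m crank '[[0,0.05,0.1,-0.1,0.1,0.8,0.4],[-0.05,0.05,0.6,-0.1,0.1,0.8,0.4],[-0.1,0.05,1.1,-0.1,0.1,0.8,0.4],[-0.15,0.05,1.5,-0.1,0.1,0.8,0.4],[-0.15,0.05,1.5,-0.1,0.1,0.8,0.4]]'
python3 -c "
from h import *
w=wcam();P,R=tool();print(rel(*hp(-14.5,52.6,5)),P,robot.observe()['contact_force'])
draw(w,[(H,[],(255,0,0))],100,60,260,200,3,'w14.png')
s=read_camera('scene');crop(s,170,140,130,100,6,'s14.png')"
```

```text
time: 14.12
tool_pos: [0.5338, 0.0397, 0.0518]
tool_rot: [3.141, -0.09, 3.04]
contact_force: [-0.1, 0.5, -3.0]
opening: 0.0511
[-0.09, -0.01, -0.06, 0.0, -0.13, 0.03] [0.53392501 0.03974289 0.05203501] [-0.3727755  -0.09832257 -2.81220707]
```

View pics/w14.png

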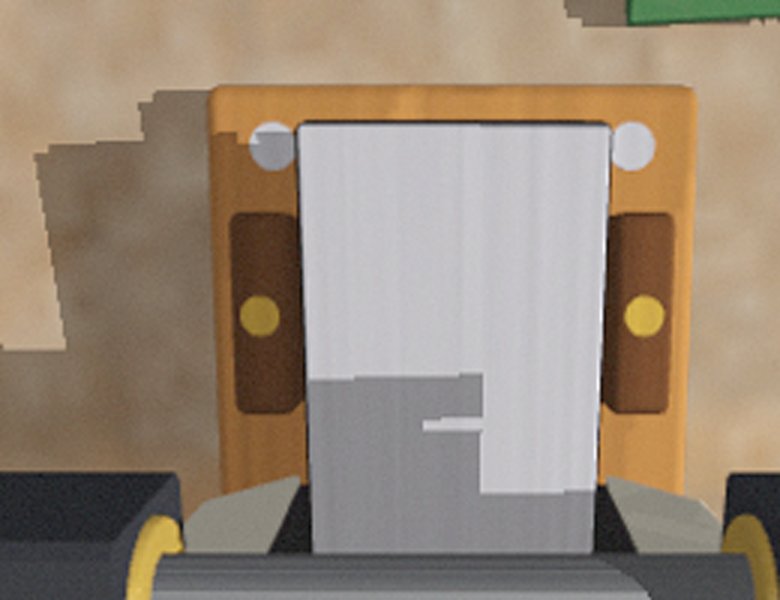

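View pics/s14.png

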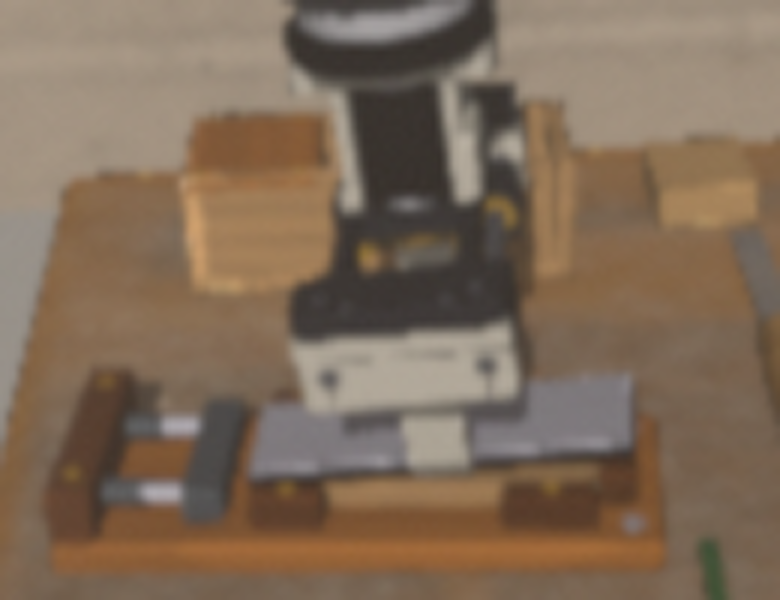

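```bash
python3 -m crank '[[-0.3,0,-0.03,0,0,0,0.4],[-0.6,0,-0.05,0,0,0,0.4],[-0.9,0,-0.08,0,0,0,0.4],[-1.1,0,-0.1,0,0,0,0.4]]'
python3 -c "
from h import *
P,R=tool();print(rel(*hp(2,52.6,5)),P,robot.observe()['contact_force'])"
```

```text
time: 14.72
tool_pos: [0.5438, 0.0387, 0.0519]
tool_rot: [3.142, -0.092, 3.04]
contact_force: [-4.5, 0.2, -2.1]
opening: 0.0512
[-0.75, -0.01, -0.14, -0.0, -0.3, 0.04] [0.543779   0.03874529 0.05193999] [-4.46312604  0.23905922 -2.09066189]
```

```bash
python3 -m crank '[[-0.2,0,-0.02,0,0,0,0.4],[-0.4,0,-0.04,0,0,0,0.4],[-0.6,0,-0.06,0,0,0,0.4],[-0.8,0,-0.08,0,0,0,0.4],[-0.8,0,-0.08,0,0,0,0.4]]'
python3 -c "
from h import *
P,R=tool();print(rel(*hp(2,52.6,5)),P,robot.observe()['contact_force'],robot.observe()['torque'])
w=wcam();draw(w,[(H,[],(255,0,0))],100,60,260,200,3,'w15.png')
s=read_camera('scene');crop(s,170,140,130,100,6,'s15.png')"
```

```text
time: 15.35
tool_pos: [0.5507, 0.038, 0.0518]
tool_rot: [-3.142, -0.095, 3.04]
contact_force: [-7.0, 0.5, -1.1]
opening: 0.051
[-0.05, -0.01, -0.09, -0.01, -0.43, 0.04] [0.55073319 0.03803895 0.05175414] [-6.99457798  0.53512762 -1.07568058] [ 0.0706418   1.19930743 -0.01093592]
```

View pics/w15.png

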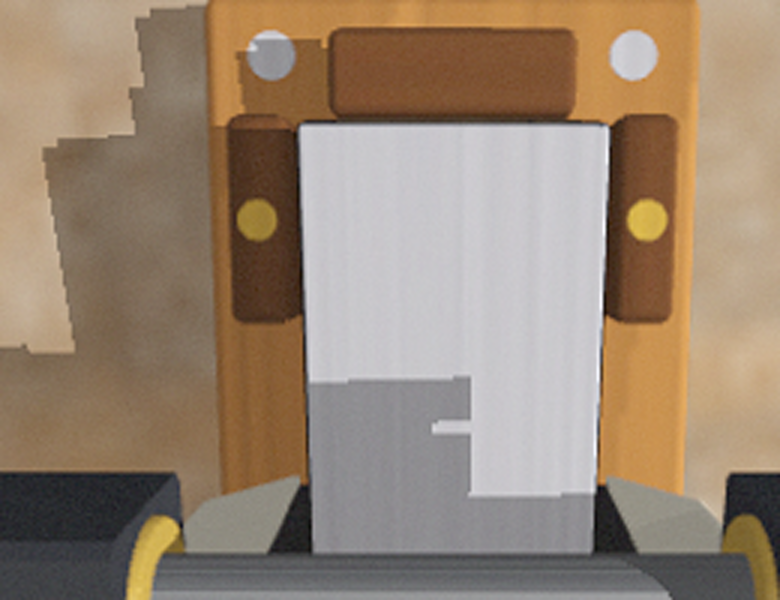

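View pics/s15.png

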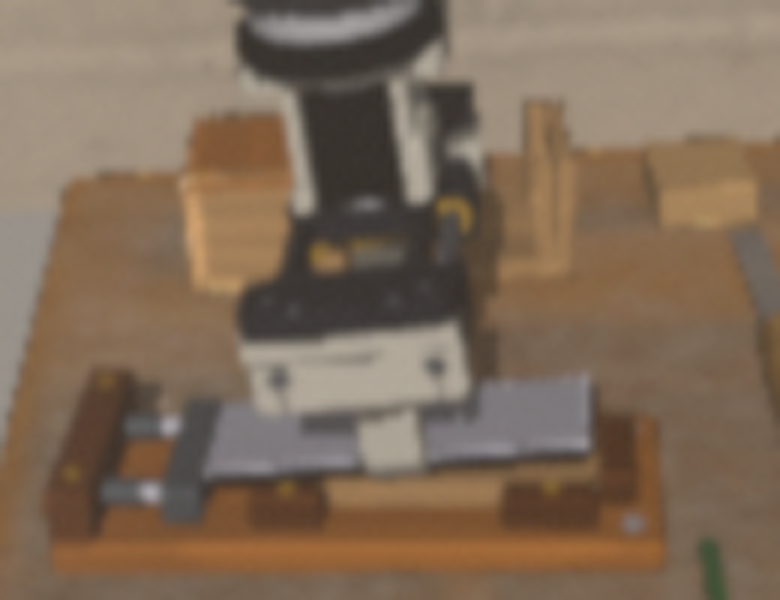

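```bash
python3 -c "
from h import *
w=wcam();P,R=tool();print(P,robot.observe()['tool_rot'])
px=lambda u,v:(100+(u+.5)/3-.5,60+(v+.5)/3-.5)
c=at_z(w,px(453,117),.029);p=at_z(w,px(454,121),.0384);pt=at_z(w,px(454,123.5),.0464)
d=np.array([np.cos(H[2]),np.sin(H[2])])
print('gap mm',(p-c)[:2]@d*1e3,'top',(pt-c)[:2]@d*1e3, (R.T@(pt-P)))"
```

```text
[0.55067531 0.03802995 0.05176753] [-3.14154787 -0.0947399   3.04024498]
gap mm 1.9924104751536227 top 3.4879483249071046 [ 0.07207517 -0.00024141  0.01224062]
```

```bash
python3 -m crank '[[-0.15,0,-0.02,0,0,0,0.4],[-0.11,0,0.17,0,-1.35,0,0.4],[-0.06,0,0.35,0,-2.7,0,0.4],[-0.02,0,0.53,0,-4,0,0.4],[0.02,0,0.7,0,-5.3,0,0.4]]'
python3 -m crank '[[0,0,0,0,0,0,0.4]]'
python3 -c "
from h import *
P,R=tool();print(rel(*hp(-.1,44.5,0)),P,robot.observe()['contact_force'],robot.observe()['torque'])
w=wcam();draw(w,[(H,[],(255,0,0))],100,60,260,200,3,'w16.png')
s=read_camera('scene');crop(s,170,140,130,100,6,'s16.png')"
```

```text
time: 16.12
tool_pos: [0.5496, 0.0382, 0.0447]
tool_rot: [-3.141, -0.002, 3.04]
contact_force: [-9.7, 0.5, 5.0]
opening: 0.0512
time: 16.25
tool_pos: [0.5493, 0.0382, 0.0447]
tool_rot: [-3.141, -0.003, 3.04]
contact_force: [-7.9, 0.5, -1.2]
opening: 0.0511
[0.01, -0.01, 0.02, -0.01, -0.15, 0.05] [0.54934733 0.03818106 0.04474095] [-7.90927675  0.53167047 -1.17994782] [ 0.02175018  1.44372455 -0.0146549 ]
```

View pics/w16.png

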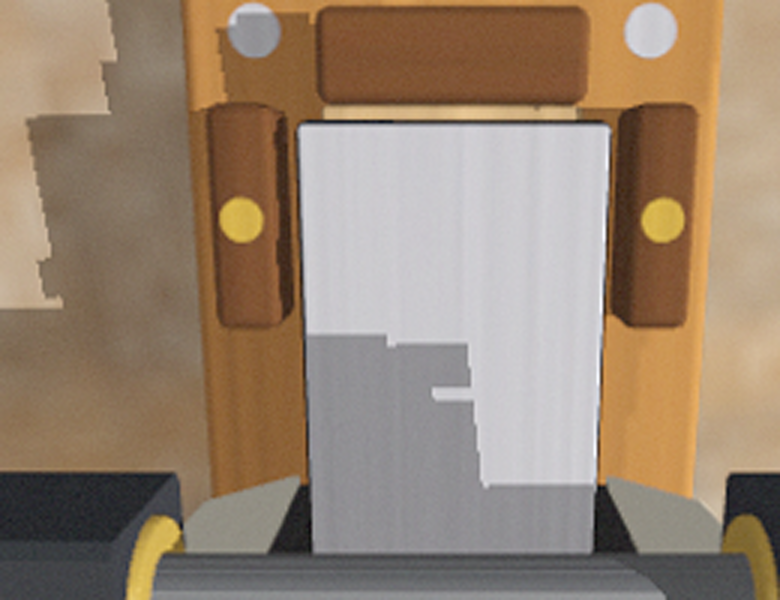

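View pics/s16.png

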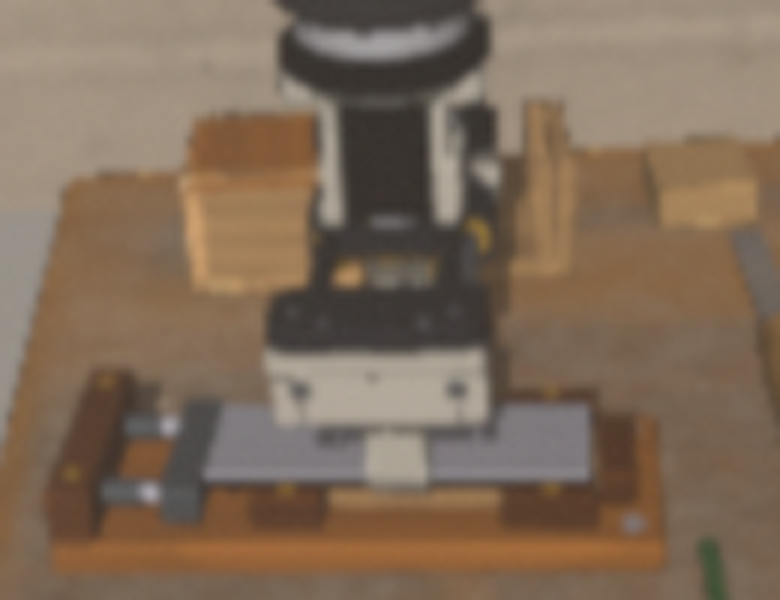

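```bash
python3 -m crank '[[0.1,0,0.02,0,-0.15,0,0.4],[0.2,0,0.02,0,-0.15,0,0.4],[0.27,0,0.02,0,-0.15,0,0.4],[0.27,0,0.02,0,-0.15,0,0.4]]'
python3 -c "
from h import *
P,R=tool();print(rel(*hp(-3.6,44.3,0)),P,robot.observe()['contact_force'],robot.observe()['torque'])
w=wcam();draw(w,[(H,[],(255,0,0))],100,60,260,200,3,'w17.png')"
```

```text
time: 16.85
tool_pos: [0.5474, 0.0384, 0.0447]
tool_rot: [-3.142, 0.001, 3.04]
contact_force: [-7.2, 0.5, -2.1]
opening: 0.0511
[0.17, -0.01, 0.04, -0.0, 0.07, 0.04] [0.54741088 0.03836208 0.04471504] [-7.24168755  0.4963357  -2.14267022] [0.07281872 1.21909104 0.05799199]
```

View pics/w17.png

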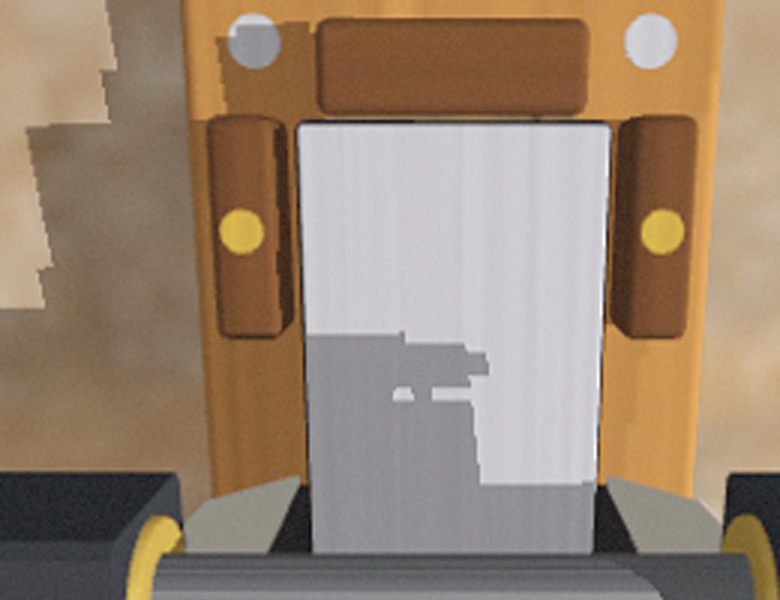

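```bash
python3 -m crank '[[0.06,0,0.03,0,0,0,0.4],[0.12,0,0.05,0,0,0,0.4],[0.15,0,0.05,0,0,0,0.4],[0.15,0,0.05,0,0,0,0.4]]'
python3 -c "
from h import *
P,R=tool();print(P,robot.observe()['contact_force'],robot.observe()['torque'])"
```

```text
time: 17.4
tool_pos: [0.5467, 0.0385, 0.0447]
tool_rot: [3.142, 0.003, 3.04]
contact_force: [-5.9, 0.3, 1.1]
opening: 0.0513
[0.54674117 0.03845437 0.04470059] [-5.911848    0.34926615  1.07974176] [ 8.02854823e-02  1.01467899e+00 -4.66855698e-05]
```

```bash
python3 -m crank '[[0,0,0,0,0,0,0.5],[0,0,0,0,0,0,0.5],[0,0,0,0,0,0,0.5]]' 3
python3 -m crank '[[0,0,0,0,0,0,0.58],[0,0,0,0,0,0,0.64],[0,0,0,0,0,0,0.68],[0,0,0,0,0,0,0.68]]' 3
python3 -c "
from h import *
P,R=tool();print(P,robot.observe()['contact_force'],robot.observe()['torque'])
w=wcam();draw(w,[(H,[],(255,0,0))],100,60,260,200,3,'w18.png')"
```

```text
time: 17.77
tool_pos: [0.5479, 0.0383, 0.0448]
tool_rot: [3.141, 0.006, 3.04]
contact_force: [-4.0, -0.6, 0.6]
opening: 0.0519
time: 18.27
tool_pos: [0.5483, 0.0383, 0.0448]
tool_rot: [3.141, 0.007, 3.04]
contact_force: [0.4, 0.3, -0.4]
opening: 0.0622
[0.54830226 0.03829671 0.04480771] [ 0.42313767  0.33318708 -0.38621841] [ 0.03407046  0.01364342 -0.03220335]
```

View pics/w18.png

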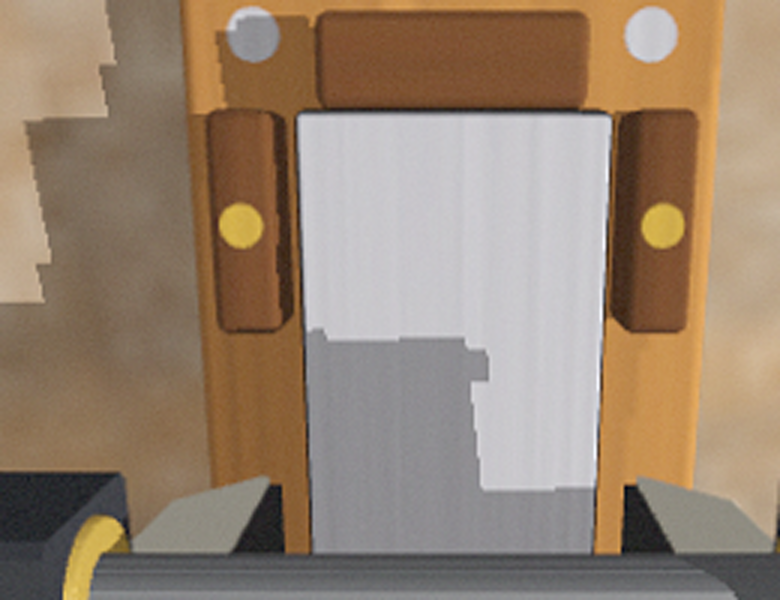

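```bash
python3 -m crank '[[0,0,-0.6,0,0,0,0.7],[0,0,-2.5,0,0,0,0.7],[0,0,-7,0,0,0,0.7],[0,0,-12,0,0,0,0.7],[0,0,-16,0,0,0,0.7]]'
python3 -m crank '[[-10,0,0,0,0,0,0.7],[-10,0,0,0,0,0,0.7],[-10,0,0,0,0,0,0.7]]'
python3 -c "
from h import *
w=wcam();P,R=tool();print(P)
draw(w,[(H,[],(255,0,0))],140,0,230,220,2.7,'w19.png')
s=read_camera('scene');crop(s,160,130,160,110,5,'s19.png')
t=read_camera('top');crop(t,200,120,180,140,4.2,'t19.png')"
```

```text
time: 18.95
tool_pos: [0.5473, 0.0384, 0.2073]
tool_rot: [3.141, 0.008, 3.04]
contact_force: [-0.0, 0.2, 0.5]
opening: 0.064
time: 19.32
tool_pos: [0.648, 0.0278, 0.2047]
tool_rot: [3.141, 0.007, 3.04]
contact_force: [0.7, 0.2, -1.0]
opening: 0.0644
[0.64658476 0.02816995 0.20469634]
```

View pics/w19.png

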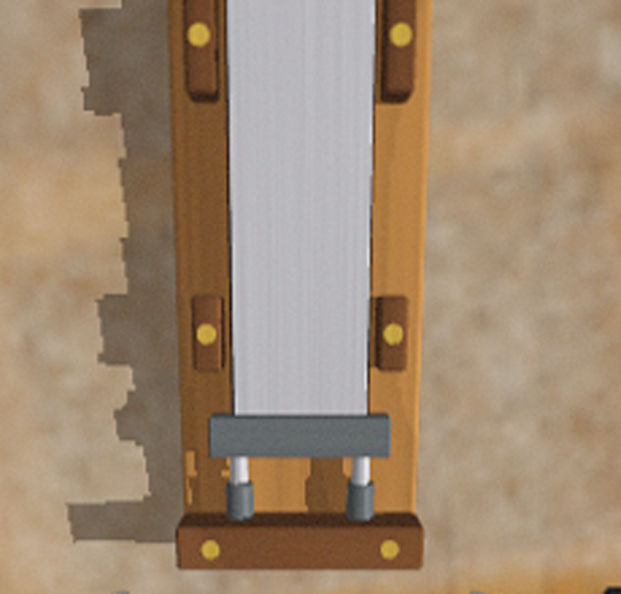

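View pics/s19.png

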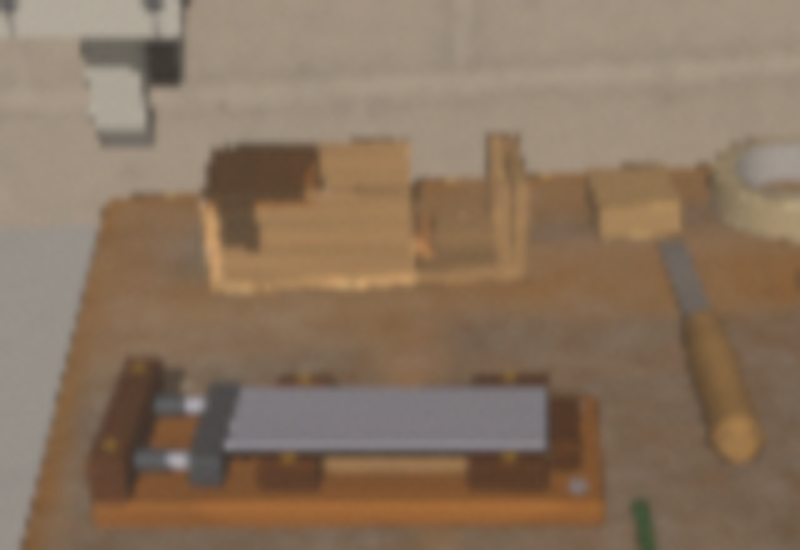

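View pics/t19.png

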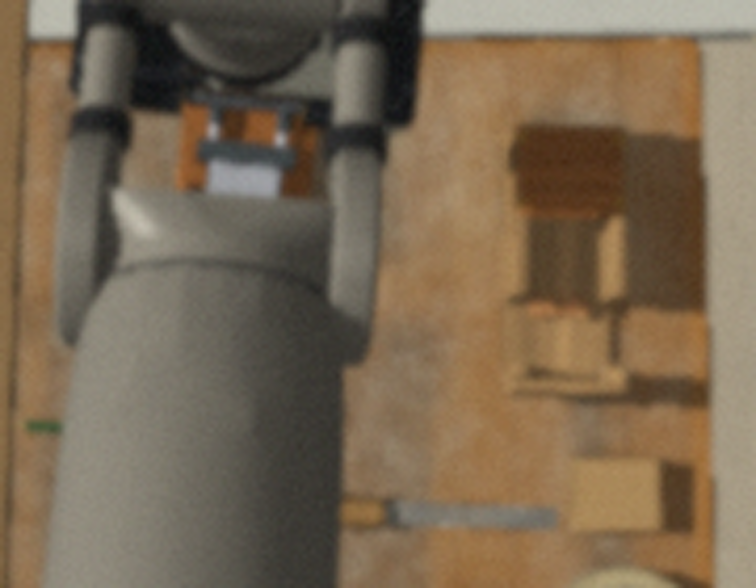

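```bash
python3 -c "
from h import *
print(robot.observe()['time'],robot.observe()['contact_force']);print(robot.hand_in())"
```

```text
19.475 [0.12137273 0.35656457 0.66693872]
the job is handed in; nothing more can be done
None
```

The plate is clamped flat in the holder, steel face up. I handed the job in at 19.5 s of the 53 s allowed; the hand-in gives no verdict.

**What I did**
- I gripped the plate at the box notches and tilted its open end up about 20° over the front wall. By my geometry the open end was then about 75 mm up, against the 62 mm needed. The other end was still under the cover, about 24 mm up.
- I drew the plate out along its own axis and lowered it onto the bench between the box and the holder, setting the far end down first. I then gripped it again at its middle.
- Over the holder I pushed the far end against the spring jaw at about 5° of tilt and levelled the plate behind the near cleat. I eased it back, then let go with a 3 N grip, and the spring closed the last millimetre or so.

**Last checks, from the pictures**
- **Position:** the plate touches the near cleat, lies parallel to the four guides, and is centred to about 0.5 mm. It looks level on the bed in the scene view.
- **Jaw:** its travel works out at about 5.8 mm.
- **Other things:** the box is upright with no visible shift. The chisel, pencil and pine offcut look unmoved. I never moved near the try square, but I did not check it in the final pictures.
- **Robot:** it stands clear above the holder, and its last force reading was under 1 N, which is noise level.

**What disagreed**
- The fixed cameras and the wrist camera differed by about 2–3 mm in the holder's sideways position, and by about 0.01 rad in its direction.
- I went by the close wrist view, after correcting that camera by 1.6 mm against the fingertips. The final fit between the guides bore this out.

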